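# Free the milling stand's jack leg and wind it down firm

## Task

A strip of waste plaster lies under the jack foot of the milling stand: draw it out by its projecting end, lay it down on the bench clear of the foot and let go, then take it again by its middle and put it flat on the bottom of the scrap bin. Then turn the crank on top of the jack clockwise (seen from above) to wind the foot down until it bears on the bench and the crank is about twice as heavy to turn as it was running free, stop there without forcing it, and let go. Do not wind the foot onto the plaster, and do not disturb the model, discs, jar, weight and bowl standing about.

Things in the scene. Friction and masses are not known exactly. Their poses are not given: they have to be found in the camera images.
- stand: the milling stand, fixed: jack head at the end of a short beam, behind it a grey base plate, a square column and an instrument arm. Origin on the bench top below the jack screw; x along the beam from jack to column, z up. Jack head 74 x 58 mm, 90 to 140 mm above the bench; base plate x = 105 to 365, y = -70 to 70, 36 mm high; column x = 175 to 225, 236 mm high
- jack_axis (a point): point on the vertical axis of the crank, at the top of the crank's hub, 157 mm above the bench. The crank turns through any number of turns; clockwise seen from above winds the foot down, 30 mm a turn. It stays where it is left
- grip_mid (a point): middle of the crank's upright handle, 188 mm above the bench and 55 mm from the crank's axis: a black round grip 24 to 26 mm in diameter, from 159 to 217 mm above the bench, revolving freely on its pin, so a gripper can hold it all the way round without turning. The flat crank arm lies below it, its top at 157 mm. Running free, it needs about 3.3 N along its path
- jack_foot: the jack's foot, a black rubber disc 60 mm in diameter below the jack head; origin at the centre of its underside, 35 to 54 mm above the bench at the start, 0 when it meets the bench. The sole gives 1 mm per 20 N. Once it bears, the handle's load rises by about 8 N per radian turned, to 6.6 N at 38 N of foot load; what is wound beyond that springs back on release. 140 N is too much
- offcut_mid (a point): centre (14 mm above its underside) of the waste plaster strip: an off-white bar with ragged ends, 190 mm long (its x axis), 42 mm wide, 36 to 38 mm over the last 25 mm of either end, 28 mm high, 0.2 to 0.4 kg. It starts across under the jack foot, its longer part (about 150 mm) sticking out on the stand's +y side
- bin: the scrap bin, a grey open-topped plastic box fixed to the bench, 250 mm (its x) x 170 mm (its y) x 80 mm high outside, walls and floor 5 mm thick. Origin at the centre of its underside
- model: bystander: plaster arch model on a base 70 x 75 x 20 mm; origin under its centre
- discs: bystander: stack of three metal discs, 85 mm in diameter, 34 mm high; origin under its centre
- jar: bystander: glass jar, 64 mm in diameter, 85 mm high; origin under its centre
- weight: bystander: brass weight, 48 mm in diameter, 50 mm high; origin under its centre
- bowl: bystander: blue plastic mixing bowl, 110 mm in diameter, 50 mm high; origin under its centre
Mind the look-alikes: they are no part of the job. What is shaped like the part that bears offcut_mid but pink is not meant.

How it is judged:
By the outcome, as a careful person would: the job done as asked, in the order asked, and still so for the second after the job is handed in, with the robot touching nothing.
It also fails if it takes over 72 s, if anything falls off the work surface, if the arm or the gripper's body presses on something with over 40 N, if the wrist force passes 120 N, or if a joint passes its speed limit or range.

## Robot

A 6-joint arm with a two-finger parallel gripper is mounted at the origin on the work surface. World frame = base frame: x ahead of the robot, y to its left, z up, the work surface at z = 0. Lengths are in m, angles in rad, forces in N, time in s.
With the tool pointing down it reaches from about 0.35 to 0.975 m from the base axis. Payload 17.4 kg.
Tool frame: the origin (TCP) lies on the centre line of the jaws, within the pads' length; the fingertips stand 11 mm ahead of it and the grasp point (between the pads) lies 8 mm behind it; y points along the fingers, x is the direction in which the jaws open and shut, and the axes are right-handed (so a half turn about y gives the same grasp; the last joint's range is limited). The gripper opens to 85 mm and grips with 20 to 120 N. Pads are 22 mm wide; open, the fingers measure 114 mm over their backs; the gripper's body (76 mm by 85 mm) begins 54 mm behind the grasp point. The pads swing forward as they close: fully open they stand 13 mm farther back than shut.
Start: joints at [-0.038, 0.116, 1.442, -0, 1.584, -0.038], TCP at [0.675, -0, 0.242] pointing down, gripper open.
Joint ranges: [-2.83, 2.83], [-0.83, 2.19], [0.07, 2.5], [-1.14, 4.28], [0.01, 3], [-2.97, 2.97]. Speed limits (rad/s): [1.89, 1.89, 2.22, 3.14, 3.14, 3.14].

## Interface

Orientations are given as a rotation vector (axis times angle).
In Python, from station import env gives the robot as it stands.
- The arm moves only by the tool carry_out, never from a script. Its argument "plan" is a list of rows, each an object with "gripper": the finger opening in m, from 0 to 0.0854; "xyz": the shift along the tool's x, y, z in m, a list of three; "angular": the turn, a rotation vector about the tool's x, y, z in rad, a list of three. A call has 1 to 8 rows; each row is the pose to reach, as a shift and turn from the pose commanded when the call began, along the tool's axes at that moment; what a row does not reach only later rows make up. A row lasts 1/10 s, in which the tool goes at most 50 mm and 8.59 degrees, less where a joint would pass 70% of its speed; a pose out of reach is approached as far as the arm can. A call with a gripper value outside its range is refused whole. The fingers move at their own pace and stop on an object; the grip force is fixed at half the most. Time passes only in rows, so rows that repeat a pose let the fingers close. It gives the time, the measured TCP pose, the force and the opening at its end, in the units of the state.
- env.state(): the state, without advancing time (a new reading comes with each control period).
- env.capture(name): name is "scene" or "side" or "wrist"; returns the picture (400x640x3 uint8, red, green, blue); there is no depth.
- env.get_calibration(name): a dict with "fx", "fy", "cx", "cy" (pixels), "xyz" and "rotation" of the camera in the world. Camera axes: x right, y down, z forward; pixel columns grow to the right and rows downward; lengths in m; the calibration is good to about 2 mm. The wrist camera is an equidistant fisheye: a pixel r from the principal point sees the ray r / f radians off the axis. A picture is of the moment at which its call begins: read the wrist's pose just before it. get_calibration takes no time and is no camera call; for the wrist camera it gives the pose at the moment of the call.
- env.finish_job(): hands the job in, once; it reports no verdict.
Trained networks look in the newest picture that a camera, given by its name, has taken for a name from the list of things; names that differ only in an ending like _2 or _b are one class to them, and where a whole thing is asked for, a point or a joint stands for the part that bears it (a point fixed in the world has none). Each returns a list of dicts, best first, with "score" (0 to 1); they miss things now and then, are a little off and sometimes report something else, mostly with a low value. They report only what shows in the picture. A call takes as long as a camera call. They do not tell look-alikes from the thing itself.
- env.silhouettes(camera, query): "pixels" (400x640 bool, what is visible of it) and "rect" ([left, top, right, bottom] in pixels, round what is visible of it).
The state is a dict: "time": time; "joints": joint angles; "joint_velocities": joint speeds; "effort": joint torques, N m; "position": TCP position; "tcp_rot": TCP orientation; "contact_force": force on the tool from outside, world axes, zero at the start; "wrist_torque": the same for the moment, N m; "finger_gap": finger opening in m.
Only numpy, scipy, OpenCV 4.12 (cv2) and the standard library are available. Lean on these libraries where they do the work, as an engineer would, in place of code of your own. Each camera call takes 0.05 s, during which the arm holds its last target.

## Working session

There is one attempt and no reset: what is moved stays moved. The work goes in short steps, Python scripts to look and compute and a tool call to move; the robot and the scene stay as the last step left them, time stands still between calls to the robot, and variables do not carry over. Pictures are saved under pics/ and viewed, and the job is handed in when it is done.

Besides the shell and the picture viewer there is one more tool, called after "Request:" as name([rows], argument=value, ...), one row to a line, values as JSON. carry_out: Moves the arm, as the interface text tells. Its arguments: {"type":"object","properties":{"plan":{"type":"array"}},"required":["plan"]}

```bash
ls; mkdir -p pics
python3 - <<'E'
from station import env
import cv2,json
s=env.state();print({k:(v if not hasattr(v,'tolist') else v.tolist()) for k,v in s.items()})
for n in ['scene','side','wrist']:
    im=env.capture(n);cv2.imwrite(f'pics/{n}0.png',im[:,:,::-1]);print(n,env.get_calibration(n))
E
```

```text
pics
{'time': 0.0, 'joints': [-0.037801523322843256, 0.11650020231277367, 1.4422753529395989, 3.952585786233185e-05, 1.5840264928852381, -0.037755547946650474], 'joint_velocities': [0.0004924069334740847, 0.0003942920229750299, -0.0010931649097924527, 0.00047703306628370733, 0.001136743287959456, 0.0007528909639691234], 'effort': [-0.0030162802431732416, -73.20231199264526, -63.24831247329712, -0.00036782405004487373, 0.006551099068019539, -4.525312306213891e-05], 'position': [0.6748130628396861, 8.133729414813858e-06, 0.2415463243287838], 'tcp_rot': [-1.5707109458009676, 0.000983711689629163, 0.0009122784360157218], 'contact_force': [-0.8353995565447443, -0.4431423519270468, -0.394922929806125], 'wrist_torque': [-0.010522594374400491, 0.009226998197472717, -0.002527391665357434], 'finger_gap': 0.08526651958787473}
scene {'fx': 408.81221704706144, 'fy': 408.81221704706144, 'cx': 326.28846053179865, 'cy': 197.4847637868954, 'xyz': array([1.00143395, 0.30368152, 0.96766595]), 'rotation': array([-1.36476346, -2.36228193,  0.76255787])}
side {'fx': 427.5334165896921, 'fy': 427.5334165896921, 'cx': 316.5373985531509, 'cy': 199.04810972565147, 'xyz': array([ 0.30761037, -0.73708536,  1.01310444]), 'rotation': array([-2.40377926,  0.24974604, -0.10832742])}
wrist {'fx': 309.70691628693146, 'fy': 309.70691628693146, 'cx': 321.52166640470944, 'cy': 196.4405301526547, 'xyz': array([0.67495584, 0.08350606, 0.3731114 ]), 'rotation': array([ 2.81142805e+00, -1.12768854e-03, -3.42180405e-03])}
```

View pics/scene0.png

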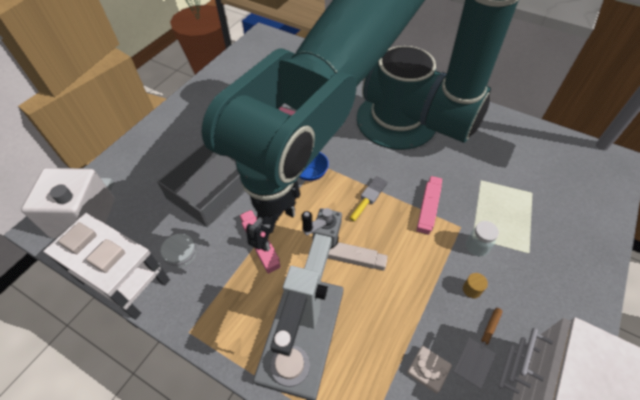

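View pics/side0.png

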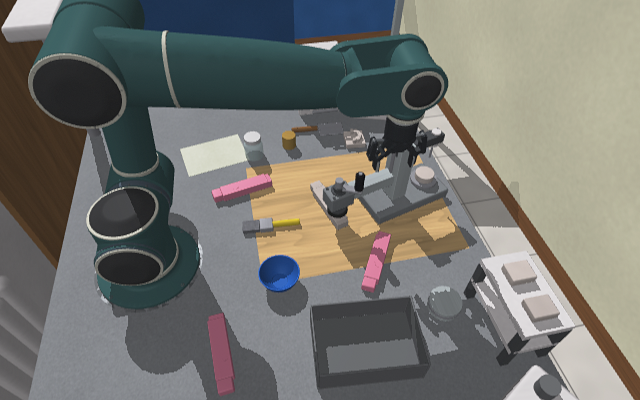

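View pics/wrist0.png

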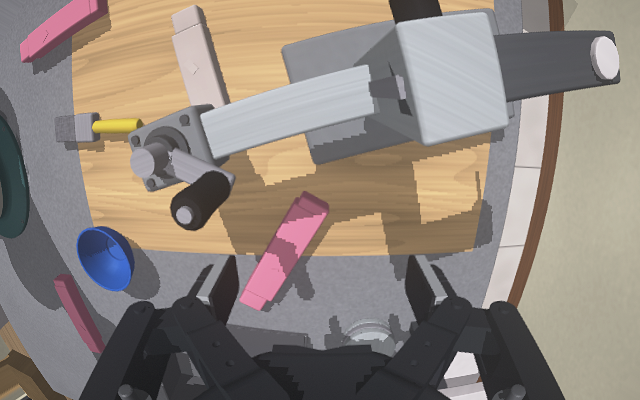

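```bash
cat > h.py <<'E'
import numpy as np,cv2
from scipy.spatial.transform import Rotation as R
def proj(c,P,fish=False):
    P=np.atleast_2d(P);Rm=R.from_rotvec(c['rotation']).as_matrix()
    q=(P-np.array(c['xyz']))@Rm
    if fish:
        r=np.hypot(q[:,0],q[:,1]);th=np.arctan2(r,q[:,2]);k=th/np.maximum(r,1e-9)
        return np.c_[c['cx']+c['fx']*k*q[:,0],c['cy']+c['fy']*k*q[:,1]]
    return np.c_[c['cx']+c['fx']*q[:,0]/q[:,2],c['cy']+c['fy']*q[:,1]/q[:,2]]
def ray(c,uv,fish=False):
    x=(uv[0]-c['cx'])/c['fx'];y=(uv[1]-c['cy'])/c['fy']
    if fish:
        t=np.hypot(x,y);d=np.array([np.sin(t)*x/t,np.sin(t)*y/t,np.cos(t)])
    else: d=np.array([x,y,1.])
    return R.from_rotvec(c['rotation']).as_matrix()@d
def onz(c,uv,z,fish=False):
    d=ray(c,uv,fish);o=np.array(c['xyz']);return o+d*(z-o[2])/d[2]
E
python3 - <<'E'
from station import env
from h import *
import pickle
names=['stand','jack_axis','grip_mid','jack_foot','offcut_mid','bin','model','discs','jar','weight','bowl']
out={}
t0=env.state()['time']
H={'bin':.04,'model':.02,'discs':.017,'jar':.04,'weight':.025,'bowl':.025,'offcut_mid':.014,'grip_mid':.188}
for n in ['scene','side','wrist']:
    c=env.get_calibration(n)
    for q in names:
        if n=='wrist' and q not in('grip_mid','offcut_mid','jack_foot','bin','stand','discs'):continue
        try:r=env.silhouettes(n,q)
        except Exception as e: print(q,e);continue
        out[n,q]=(r,c)
        for d in r[:4]:
            ys,xs=np.nonzero(d['pixels']);u=(xs.mean(),ys.mean())
            print(n,q,round(float(d['score']),2),np.round(d['rect']),len(xs),np.round(u), np.round(onz(c,u,H.get(q,0.1),n=='wrist'),3))
pickle.dump(out,open('s0.pkl','wb'))
print(env.state()['time']-t0)
E
```

```text
scene stand 0.82 [254. 210. 345. 400.] 9304 [304. 317.] [0.759 0.108 0.1  ]
scene grip_mid 0.76 [300. 213. 313. 234.] 197 [307. 222.] [0.594 0.019 0.188]
scene offcut_mid 0.91 [240. 210. 281. 275.] 567 [262. 246.] [ 0.628 -0.107  0.014]
scene offcut_mid 0.77 [418. 179. 442. 236.] 921 [429. 205.] [0.283 0.227 0.014]
scene offcut_mid 0.6 [331. 241. 388. 271.] 1082 [358. 256.] [0.527 0.126 0.014]
scene offcut_mid 0.44 [283. 108. 293. 113.] 49 [287. 111.] [ 0.158 -0.337  0.014]
scene bin 0.87 [162. 145. 243. 227.] 4184 [203. 185.] [ 0.559 -0.358  0.04 ]
scene model 0.8 [410. 348. 448. 394.] 1179 [429. 369.] [0.698 0.39  0.02 ]
scene discs 0.73 [159. 232. 199. 266.] 941 [179. 250.] [ 0.748 -0.288  0.017]
scene discs 0.59 [410. 348. 448. 396.] 1201 [430. 370.] [0.698 0.391 0.017]
scene discs 0.58 [303. 211. 315. 233.] 172 [307. 222.] [ 0.506 -0.042  0.017]
scene jar 0.65 [467. 223. 501. 254.] 807 [482. 238.] [0.332 0.388 0.04 ]
scene weight 0.82 [461. 274. 487. 300.] 450 [474. 285.] [0.461 0.413 0.025]
scene bowl 0.67 [301. 153. 327. 183.] 492 [316. 168.] [ 0.334 -0.116  0.025]
side stand 
[... 1257 characters left out ...]
] 1248 [278. 273.] [ 0.345 -0.119  0.025]
wrist stand 0.93 [131.   0. 620. 234.] 46942 [372.  96.] [0.719 0.082 0.1  ]
wrist grip_mid 0.72 [172. 170. 231. 232.] 2063 [201. 198.] [0.594 0.019 0.188]
wrist offcut_mid 0.79 [172.   6. 228. 108.] 3711 [198.  59.] [0.527 0.134 0.014]
wrist offcut_mid 0.68 [ 22.   0. 106.  63.] 2518 [61. 28.] [0.287 0.226 0.014]
wrist offcut_mid 0.62 [ 50. 274. 106. 354.] 1550 [ 78. 312.] [ 0.181 -0.288  0.014]
wrist offcut_mid 0.59 [241. 191. 330. 310.] 4244 [284. 249.] [ 0.625 -0.114  0.014]
wrist bin 0.63 [161. 324. 308. 399.] 2873 [221. 359.] [ 0.508 -0.315  0.04 ]
wrist discs 0.75 [340. 321. 398. 357.] 1386 [371. 335.] [ 0.752 -0.271  0.017]
1.4000000000000001
```

Run:
```python
import cv2,numpy as np
w=cv2.imread('pics/wrist0.png');s=cv2.imread('pics/scene0.png');d=cv2.imread('pics/side0.png')
def cr(i,x0,y0,x1,y1,n,k):
    c=cv2.resize(i[y0:y1,x0:x1],None,fx=k,fy=k,interpolation=cv2.INTER_CUBIC)
    for x in range((x0//10+1)*10,x1,10):
        cv2.line(c,((x-x0)*k,0),((x-x0)*k,6 if x%50 else 14),(0,0,255),1)
        if x%50==0: cv2.putText(c,str(x),((x-x0)*k,26),0,.4,(0,0,255),1)
    for y in range((y0//10+1)*10,y1,10):
        cv2.line(c,(0,(y-y0)*k),(6 if y%50 else 14,(y-y0)*k),(0,0,255),1)
        if y%50==0: cv2.putText(c,str(y),(16,(y-y0)*k),0,.4,(0,0,255),1)
    cv2.imwrite(n,c)
cr(w,120,0,260,140,'pics/c1.png',4)
cr(s,290,195,400,285,'pics/c2.png',6)
cr(d,300,280,440,400,'pics/c3.png',5)
cr(d,295,160,455,260,'pics/c4.png',5)
```

```text
(no output)
```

View pics/c1.png

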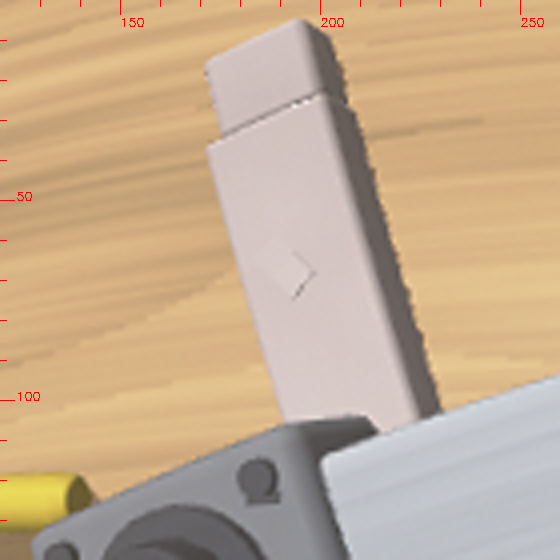

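View pics/c2.png

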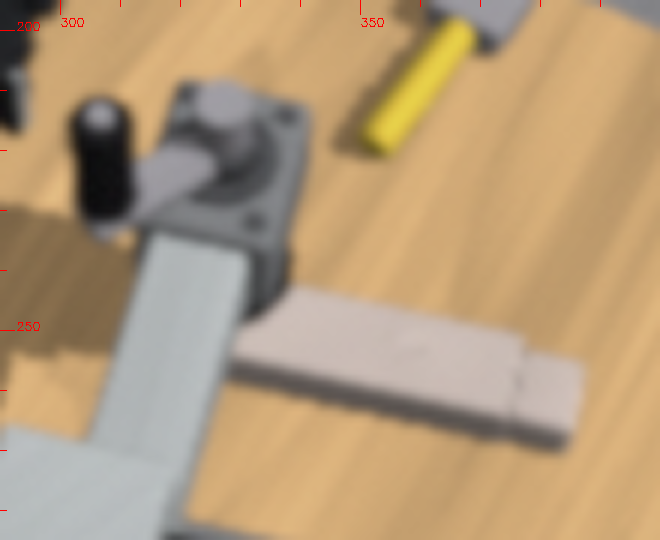

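View pics/c3.png

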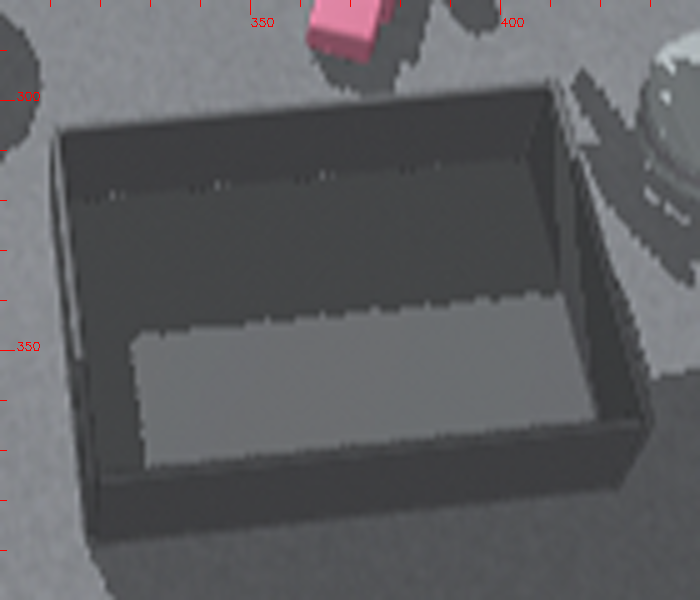

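View pics/c4.png

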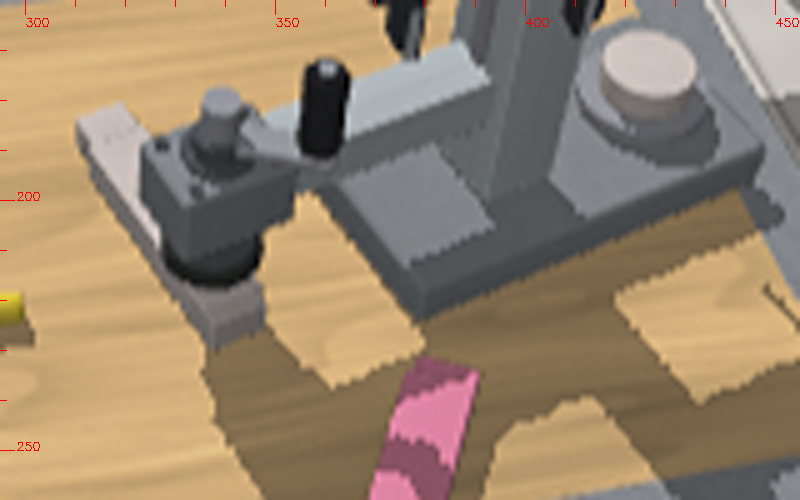

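Run:
```python
import pickle
from h import *
o=pickle.load(open('s0.pkl','rb'))
W=o['wrist','offcut_mid'][1];S=o['scene','offcut_mid'][1];D=o['side','offcut_mid'][1]
p=lambda c,l,z,f=False:print([list(np.round(onz(c,u,z,f)[:2],4)) for u in l])
print('offcut');p(W,[(171,15),(196,5),(172,36),(201,23),(191,104),(213.5,107)],.028,True)
p(S,[(377,250),(376,262.5),(387,254),(384,266)],.028) # shoulder, end
p(D,[(310.5,184),(319.5,180.5),(338,222),(347,216.5)],.028)
print('bin');p(D,[(311.5,306),(410,297),(429,364.5),(318,375)],.08)
print('head');p(S,[(320.5,208.5),(341.5,213)],.14);p(D,[(323,188.5),(353,199)],.14)
p(W,[(191,106.5),(131,138),],.14,True)
for n,fi in (('scene',0),('side',0),('wrist',1)):
    r,c=o[n,'grip_mid'];ys,xs=np.nonzero(r[0]['pixels']);print(n,onz(c,(xs.mean(),ys.mean()),.188,fi))
    if n!='wrist':p(c,[(306.5,214) if n=='scene' else (360.5,174)],.217)
p(W,[(186,214)],.217,True)
print('knobtop')
for z in(.157,.17,.18):p(S,[(327,212)],z);p(D,[(339,180)],z);p(W,[(142,160)],z,True)
```

```text
offcut
[[np.float64(0.4969), np.float64(0.1917)], [np.float64(0.5298), np.float64(0.1987)], [np.float64(0.4989), np.float64(0.1645)], [np.float64(0.5367), np.float64(0.1749)], [np.float64(0.5222), np.float64(0.0792)], [np.float64(0.5507), np.float64(0.0735)]]
[[np.float64(0.4942), np.float64(0.1633)], [np.float64(0.5278), np.float64(0.1768)], [np.float64(0.4918), np.float64(0.1907)], [np.float64(0.5266), np.float64(0.1986)]]
[[np.float64(0.495), np.float64(0.1857)], [np.float64(0.5264), np.float64(0.1951)], [np.float64(0.5434), np.float64(0.0178)], [np.float64(0.5748), np.float64(0.0327)]]
bin
[[np.float64(0.4068), np.float64(-0.2585)], [np.float64(0.6463), np.float64(-0.2839)], [np.float64(0.6293), np.float64(-0.4475)], [np.float64(0.3879), np.float64(-0.4196)]]
head
[[np.float64(0.5203), np.float64(0.0102)], [np.float64(0.5062), np.float64(0.0611)]]
[[np.float64(0.5045), np.float64(0.0567)], [np.float64(0.5763), np.float64(0.0018)]]
[[np.float64(0.5716), np.float64(0.0786)], [np.float64(0.5098), np.float64(0.057)]]
scene [0.59421007 0.01866376 0.188     ]
[[np.float64(0.5931), np.float64(0.0182)]]
side [0.59336679 0.01387567 0.188     ]
[[np.float64(0.5954), np.float64(0.018)]]
wrist [0.59429707 0.01857248 0.188     ]
[[np.float64(0.5954), np.float64(0.019)]]
knobtop
[[np.float64(0.5311), np.float64(0.0347)]]
[[np.float64(0.5516), np.float64(0.0641)]]
[[np.float64(0.5303), np.float64(0.0403)]]
[[np.float64(0.5387), np.float64(0.039)]]
[[np.float64(0.5479), np.float64(0.0519)]]
[[np.float64(0.539), np.float64(0.0429)]]
[[np.float64(0.5445), np.float64(0.0424)]]
[[np.float64(0.545), np.float64(0.0425)]]
[[np.float64(0.5457), np.float64(0.0449)]]
```

Run:
```python
import cv2
w=cv2.imread('pics/wrist0.png')
c=cv2.resize(w[95:245,110:260],None,fx=4,fy=4,interpolation=cv2.INTER_CUBIC)
for i in range(0,150,10):
    cv2.putText(c,str(110+i),(i*4,8),0,.3,(0,0,255),1);cv2.putText(c,str(95+i),(0,i*4+4),0,.3,(0,0,255),1)
cv2.imwrite('pics/c5.png',c)
```

```text
(no output)
```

View pics/c5.png

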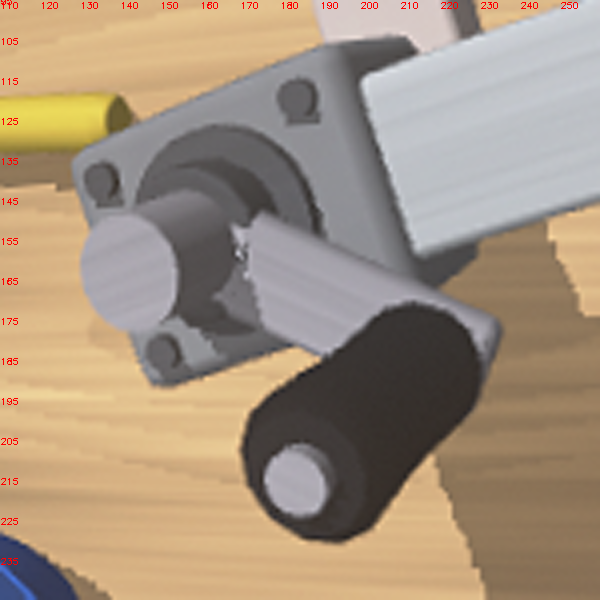

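Run:
```python
import pickle
from h import *
o=pickle.load(open('s0.pkl','rb'))
W=o['wrist','offcut_mid'][1];S=o['scene','offcut_mid'][1];D=o['side','offcut_mid'][1]
print(onz(S,(353,218),.012),onz(W,(140,125),.012,1),onz(D,(300,222),.012))
print('right edge',onz(W,(223,106),.028,1))
# hypothesis overlay
u=np.array([-np.sin(np.radians(15)),np.cos(np.radians(15)),0]);n=np.array([u[1],-u[0],0])
e=np.array([.512,.1945,0])
L=[]
for a,w in((0,.0185),(-.025,.021),(-.165,.021),(-.19,.0185)):
    for s in(-1,1):
        for z in(0,.028):L.append(e+a*u+s*w*n+[0,0,z])
yaw=np.radians(-6.4);bx=np.array([np.cos(yaw),np.sin(yaw),0]);by=np.array([-bx[1],bx[0],0]);bc=np.array([.5176,-.3524,0])
B=[bc+sx*.125*bx+sy*.085*by+[0,0,z] for sx in(-1,1) for sy in(-1,1) for z in(0,.08)]
G=[[.545,.043,.18],[.545,.043,.157],[.5945,.0187,.217],[.5945,.0187,.159]]
for nme,c in(('wrist',W),('scene',S),('side',D)):
    im=cv2.imread(f'pics/{nme}0.png')
    for P,col in((L,(0,255,0)),(B,(0,0,255)),(G,(255,255,0))):
        for q in proj(c,np.array(P),nme=='wrist'):
            if 0<=q[0]<640 and 0<=q[1]<400: im[int(round(q[1])),int(round(q[0]))]=col
    if nme=='side': im2=np.hstack([cv2.resize(im[160:260,280:380],None,fx=4,fy=4,interpolation=0),cv2.resize(im[280:400,300:440],(400,400),interpolation=0)])
    elif nme=='scene':im2=cv2.resize(im[195:285,290:400],None,fx=5,fy=5,interpolation=0)
    else: im2=cv2.resize(im[0:140,120:260],None,fx=4,fy=4,interpolation=0)
    cv2.imwrite(f'pics/o_{nme}.png',im2)
```

```text
[0.4282751  0.05926615 0.012     ] [0.43665746 0.05864525 0.012     ] [0.4358434 0.0529826 0.012    ]
right edge [0.56236568 0.0739171  0.028     ]
```

View pics/o_wrist.png

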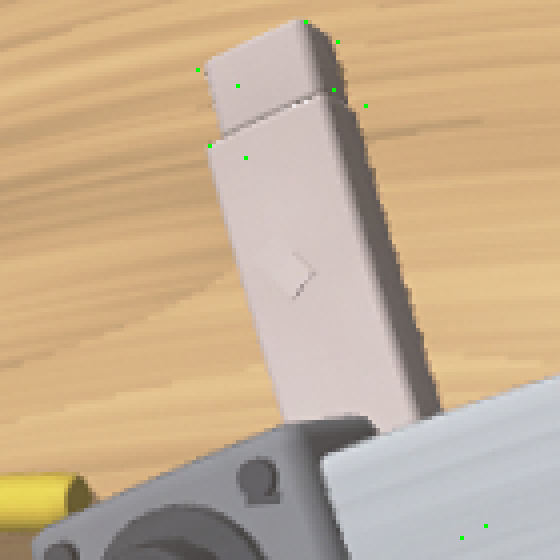

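View pics/o_side.png

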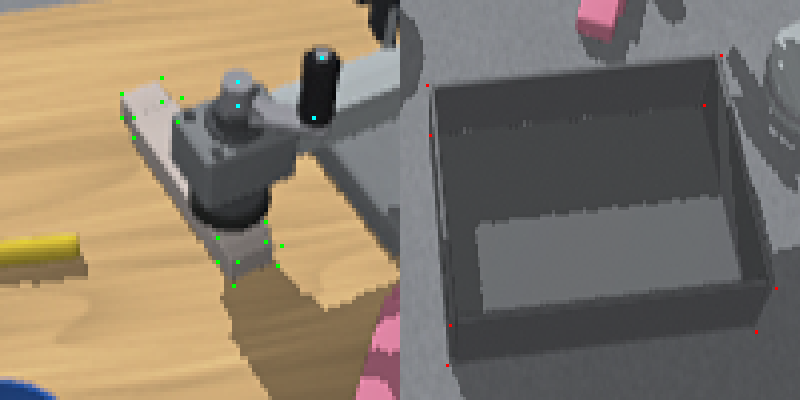

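View pics/o_scene.png

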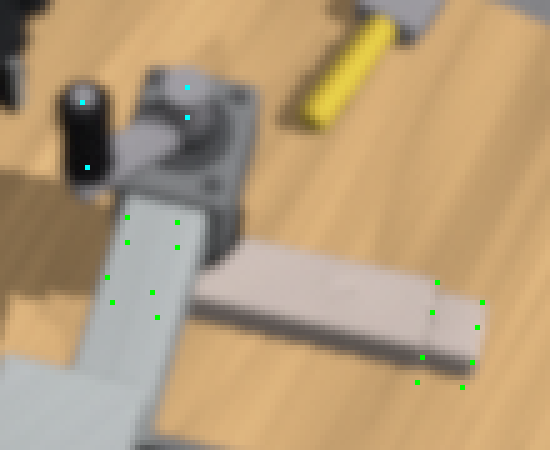

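Request:
carry_out([
  {"gripper":0.085,"xyz":[-0.01,-0.04,0.01],"angular":[0,0,0]},
  {"gripper":0.085,"xyz":[-0.04,-0.06,0.04],"angular":[0,-0.08,0]},
  {"gripper":0.085,"xyz":[-0.07,-0.06,0.07],"angular":[0,-0.16,0]},
  {"gripper":0.085,"xyz":[-0.1,-0.06,0.1],"angular":[0,-0.262,0]},
  {"gripper":0.085,"xyz":[-0.13,-0.05,0.13],"angular":[0,-0.262,0]},
  {"gripper":0.085,"xyz":[-0.155,0.0,0.157],"angular":[0,-0.262,0]},
  {"gripper":0.085,"xyz":[-0.155,0.045,0.157],"angular":[0,-0.262,0]},
  {"gripper":0.085,"xyz":[-0.155,0.09,0.157],"angular":[0,-0.262,0]},
])

```text
time: 2.35
position: [0.5192, 0.158, 0.1517]
tcp_rot: [-1.561, -0.209, 0.205]
contact_force: [1.4, 0.1, -0.5]
finger_gap: 0.0849
```

```bash
cat > look.py <<'E'
import sys
from station import env
from h import *
def look(n,tag):
    c=env.get_calibration(n);im=env.capture(n);cv2.imwrite(f'pics/{n}_{tag}.png',im[:,:,::-1]);return c
if __name__=='__main__':
    for a in sys.argv[2:]:look(a,sys.argv[1])
    s=env.state();print(s['time'],np.round(s['position'],4),np.round(s['tcp_rot'],4),np.round(s['contact_force'],2),s['finger_gap'])
    Rm=R.from_rotvec(s['tcp_rot']).as_matrix();print('yaw',np.degrees(np.arctan2(Rm[1,0],Rm[0,0])),'y',Rm[:,1])
E
python3 look.py a wrist
```

```text
2.4 [0.5166 0.1569 0.1425] [-1.5618 -0.2     0.2132] [ -1.78  -0.61 -11.31] 0.08503924157620922
yaw 15.076584293150027 y [-0.0081532  -0.00202756 -0.99996471]
```

View pics/wrist_a.png

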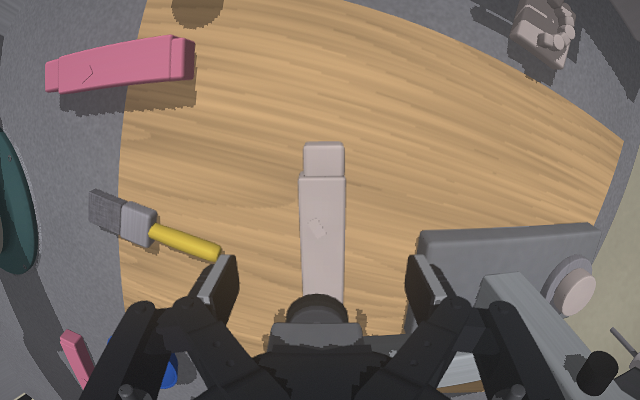

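Request:
carry_out([
  {"gripper":0.085,"xyz":[0,0.04,0],"angular":[0,0,0]},
  {"gripper":0.085,"xyz":[0,0.075,0],"angular":[0,0,0]},
  {"gripper":0.085,"xyz":[0,0.1,0],"angular":[0,0,0]},
  {"gripper":0.085,"xyz":[0,0.115,0],"angular":[0,0,0]},
  {"gripper":0.085,"xyz":[0,0.12,0],"angular":[0,0,0]},
  {"gripper":0.085,"xyz":[0,0.12,0],"angular":[0,0,0]},
])

```text
time: 3.0
position: [0.5204, 0.157, 0.0332]
tcp_rot: [-1.561, -0.206, 0.205]
contact_force: [-0.2, -0.2, -0.0]
finger_gap: 0.0847
```

Request:
carry_out([
  {"gripper":0.085,"xyz":[0,0.012,0],"angular":[0,0,0]},
  {"gripper":0.085,"xyz":[0,0.017,0],"angular":[0,0,0]},
  {"gripper":0.03,"xyz":[0,0.017,0],"angular":[0,0,0]},
  {"gripper":0.03,"xyz":[0,0.017,0],"angular":[0,0,0]},
  {"gripper":0.03,"xyz":[0,0.017,0],"angular":[0,0,0]},
  {"gripper":0.03,"xyz":[0,0.017,0],"angular":[0,0,0]},
  {"gripper":0.03,"xyz":[0,0.017,0],"angular":[0,0,0]},
  {"gripper":0.03,"xyz":[0,0.017,0],"angular":[0,0,0]},
])

```text
time: 3.8
position: [0.5204, 0.1571, 0.0161]
tcp_rot: [-1.561, -0.207, 0.205]
contact_force: [0.0, -0.4, 5.9]
finger_gap: 0.0406
```

Request:
carry_out([
  {"gripper":0.03,"xyz":[0,-0.001,0.01],"angular":[0,0,0]},
  {"gripper":0.03,"xyz":[0,-0.001,0.025],"angular":[0,0,0]},
  {"gripper":0.03,"xyz":[0,-0.001,0.043],"angular":[0,0,0]},
  {"gripper":0.03,"xyz":[0,-0.001,0.061],"angular":[0,0,0]},
  {"gripper":0.03,"xyz":[0,-0.001,0.079],"angular":[0,0,0]},
  {"gripper":0.03,"xyz":[0,-0.001,0.092],"angular":[0,0,0]},
  {"gripper":0.03,"xyz":[0,0,0.1],"angular":[0,0,0]},
  {"gripper":0.03,"xyz":[0,0,0.1],"angular":[0,0,0]},
])

```text
time: 4.6
position: [0.4941, 0.2552, 0.0161]
tcp_rot: [-1.56, -0.207, 0.206]
contact_force: [-0.9, 4.6, 4.9]
finger_gap: 0.0408
```

```bash
python3 look.py b side scene
```

```text
4.7 [0.4942 0.2549 0.0161] [-1.5596 -0.207   0.2053] [-0.8   3.81  5.68] 0.040712130565412334
yaw 15.046816921836774 y [ 9.16867352e-04  1.42850555e-03 -9.99998559e-01]
```

View pics/side_b.png

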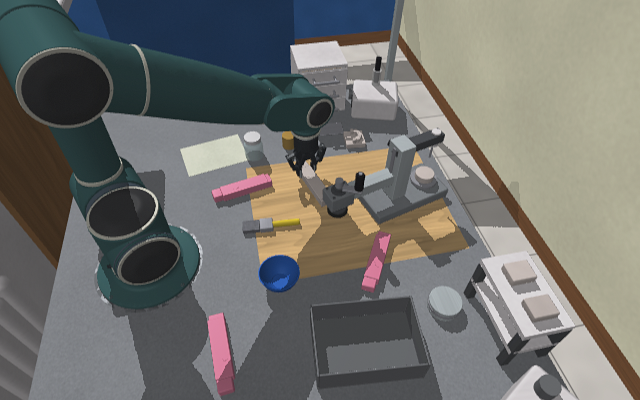

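View pics/scene_b.png

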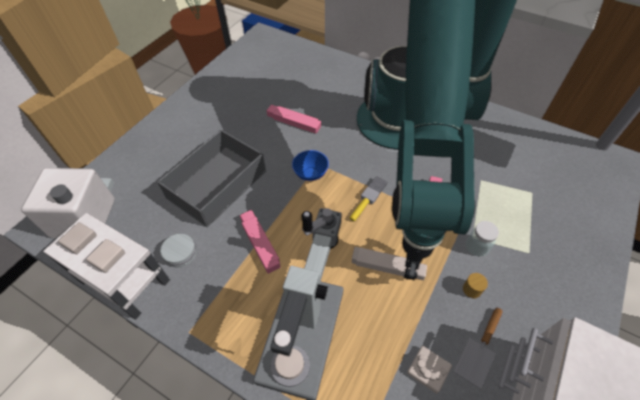

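Request:
carry_out([
  {"gripper":0.075,"xyz":[0,0,0],"angular":[0,0,0]},
  {"gripper":0.075,"xyz":[0,0,0],"angular":[0,0,0]},
  {"gripper":0.075,"xyz":[0,0,0],"angular":[0,0,0]},
  {"gripper":0.075,"xyz":[0,0,0],"angular":[0,0,0]},
  {"gripper":0.075,"xyz":[0,-0.03,0],"angular":[0,0,0]},
  {"gripper":0.075,"xyz":[0,-0.07,0],"angular":[0,0,0]},
  {"gripper":0.075,"xyz":[0,-0.1,0],"angular":[0,0,0]},
  {"gripper":0.075,"xyz":[0,-0.1,0],"angular":[0,0,0]},
])

```text
time: 5.5
position: [0.4957, 0.2543, 0.1201]
tcp_rot: [-1.559, -0.21, 0.201]
contact_force: [-0.1, 0.1, -0.2]
finger_gap: 0.0748
```

```bash
python3 look.py c wrist side scene
python3 - <<'E'
from station import env
from h import *
for n in('wrist','scene'):
    c=env.get_calibration(n)
    for d in env.silhouettes(n,'offcut_mid'):
        ys,xs=np.nonzero(d['pixels']);r=cv2.minAreaRect(np.c_[xs,ys].astype(np.float32))
        print(n,round(float(d['score']),2),d['rect'],np.round(onz(c,(xs.mean(),ys.mean()),.026,n=='wrist'),4),r)
E
```

```text
5.65 [0.4938 0.2534 0.1147] [-1.5612 -0.2051  0.2062] [-0.09 -0.28 -0.14] 0.07508174578450935
yaw 15.007829552122454 y [-6.74518027e-04 -3.13924411e-04 -9.99999723e-01]
wrist 0.86 [33.4, 143.6, 183.2, 198.8] [0.3094 0.2369 0.026 ] ((107.5, 171.5), (53.0, 153.0), 90.0)
wrist 0.74 [292.4, 143.6, 348.8, 338.4] [0.4996 0.2254 0.026 ] ((319.5799865722656, 242.1987762451172), (196.08447265625, 53.609031677246094), 89.11859893798828)
wrist 0.57 [72.9, 378.9, 88.7, 398.8] [ 0.1758 -0.187   0.026 ] ((78.97058868408203, 387.88232421875), (10.461413383483887, 16.63536262512207), 30.963754653930664)
scene 0.86 [349.8, 247.3, 424.2, 278.3] [0.5142 0.2009 0.026 ] ((388.8511047363281, 262.811767578125), (74.87821960449219, 19.188013076782227), 12.994616508483887)
scene 0.7 [237.1, 209.7, 278.6, 275.7] [ 0.6247 -0.1139  0.026 ] ((259.7492370605469, 241.10977172851562), (64.76895904541016, 18.520978927612305), 60.64224624633789)
scene 0.65 [266.1, 106.5, 322.4, 130.6] [ 0.1884 -0.2868  0.026 ] ((293.3073425292969, 118.6422119140625), (55.36235809326172, 13.888481140136719), 16.699243545532227)
```

View pics/wrist_c.png

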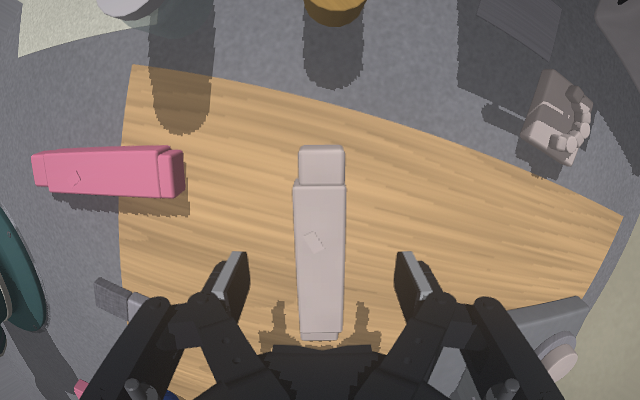

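View pics/scene_c.png

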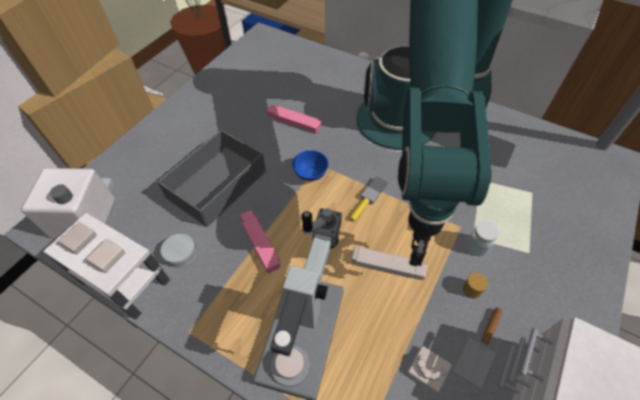

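Request:
carry_out([
  {"gripper":0.075,"xyz":[0.001,0.0,-0.03],"angular":[0,0,0]},
  {"gripper":0.075,"xyz":[0.001,0.02,-0.057],"angular":[0,0,0]},
  {"gripper":0.075,"xyz":[0.001,0.05,-0.057],"angular":[0,0,0]},
  {"gripper":0.075,"xyz":[0.001,0.08,-0.057],"angular":[0,0,0]},
  {"gripper":0.075,"xyz":[0.001,0.1,-0.057],"angular":[0,0,0]},
  {"gripper":0.03,"xyz":[0.001,0.1,-0.057],"angular":[0,0,0]},
  {"gripper":0.03,"xyz":[0.001,0.1,-0.057],"angular":[0,0,0]},
  {"gripper":0.03,"xyz":[0.001,0.1,-0.057],"angular":[0,0,0]},
])

```text
time: 6.55
position: [0.5104, 0.199, 0.0168]
tcp_rot: [-1.561, -0.207, 0.205]
contact_force: [1.1, 0.2, -2.1]
finger_gap: 0.0405
```

Request:
carry_out([
  {"gripper":0.03,"xyz":[0,0,0],"angular":[0,0,0]},
  {"gripper":0.03,"xyz":[0,0,0],"angular":[0,0,0]},
  {"gripper":0.03,"xyz":[0,0,0],"angular":[0,0,0]},
  {"gripper":0.03,"xyz":[0,-0.02,0],"angular":[0,0,0]},
  {"gripper":0.03,"xyz":[0,-0.06,0],"angular":[0,0,0]},
  {"gripper":0.03,"xyz":[0,-0.1,0],"angular":[0,0,0]},
  {"gripper":0.03,"xyz":[0,-0.14,0],"angular":[0,0,0]},
  {"gripper":0.03,"xyz":[0,-0.18,0],"angular":[0,0,0]},
])

```text
time: 7.35
position: [0.5095, 0.1987, 0.1971]
tcp_rot: [-1.561, -0.206, 0.206]
contact_force: [0.2, -0.0, -2.3]
finger_gap: 0.041
```

```bash
python3 look.py d wrist
```

```text
7.4 [0.5112 0.1993 0.2045] [-1.5594 -0.2119  0.1994] [-0.17  0.29  7.22] 0.04070778896392427
yaw 15.012886803464037 y [ 0.00766129  0.00257124 -0.99996735]
```

View pics/wrist_d.png

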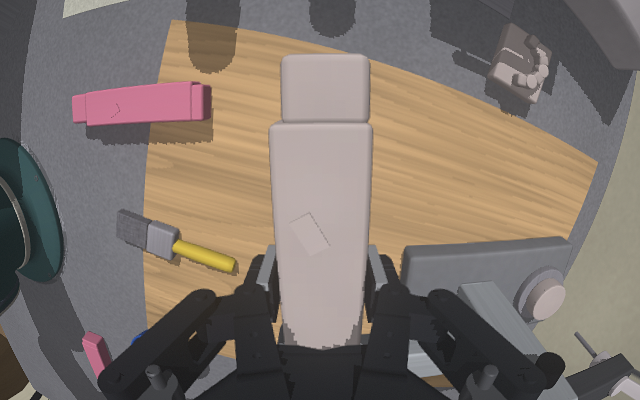

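Request:
carry_out([
  {"gripper":0.03,"xyz":[0,-0.045,0],"angular":[0,-0.05,0]},
  {"gripper":0.03,"xyz":[-0.008,-0.085,-0.03],"angular":[0,-0.15,0]},
  {"gripper":0.03,"xyz":[-0.018,-0.1,-0.072],"angular":[0,-0.29,0]},
  {"gripper":0.03,"xyz":[-0.03,-0.1,-0.118],"angular":[0,-0.43,0]},
  {"gripper":0.03,"xyz":[-0.042,-0.1,-0.164],"angular":[0,-0.57,0]},
  {"gripper":0.03,"xyz":[-0.054,-0.1,-0.21],"angular":[0,-0.71,0]},
  {"gripper":0.03,"xyz":[-0.066,-0.1,-0.256],"angular":[0,-0.85,0]},
  {"gripper":0.03,"xyz":[-0.077,-0.1,-0.302],"angular":[0,-0.99,0]},
])

```text
time: 8.2
position: [0.5132, -0.1015, 0.2954]
tcp_rot: [-1.353, -0.951, 0.951]
contact_force: [1.7, 0.1, -3.5]
finger_gap: 0.0408
```

```bash
python3 look.py e
```

```text
8.2 [ 0.5132 -0.1015  0.2954] [-1.3533 -0.9515  0.951 ] [ 1.71  0.11 -3.51] 0.04083531434236904
yaw 70.21687844512982 y [ 4.06242523e-04 -5.96429561e-05 -9.99999916e-01]
```

Request:
carry_out([
  {"gripper":0.03,"xyz":[-0.045,0,-0.016],"angular":[0,-0.1,0]},
  {"gripper":0.03,"xyz":[-0.09,0,-0.032],"angular":[0,-0.208,0]},
  {"gripper":0.03,"xyz":[-0.135,0,-0.047],"angular":[0,-0.208,0]},
  {"gripper":0.03,"xyz":[-0.18,0,-0.062],"angular":[0,-0.208,0]},
  {"gripper":0.03,"xyz":[-0.215,0.02,-0.074],"angular":[0,-0.208,0]},
  {"gripper":0.03,"xyz":[-0.2265,0.06,-0.078],"angular":[0,-0.208,0]},
  {"gripper":0.03,"xyz":[-0.2265,0.1,-0.078],"angular":[0,-0.208,0]},
  {"gripper":0.03,"xyz":[-0.2265,0.12,-0.078],"angular":[0,-0.208,0]},
])

```text
time: 9.0
position: [0.5078, -0.3391, 0.171]
tcp_rot: [-1.269, -1.101, 1.103]
contact_force: [1.1, -0.5, -1.7]
finger_gap: 0.0407
```

Request:
carry_out([
  {"gripper":0.03,"xyz":[0,0,0],"angular":[0,0,0]},
])

```text
time: 9.1
position: [0.5079, -0.3386, 0.1717]
tcp_rot: [-1.268, -1.101, 1.103]
contact_force: [-0.1, -0.1, -2.7]
finger_gap: 0.0406
```

```bash
python3 look.py f wrist side
```

```text
9.2 [ 0.5092 -0.3393  0.1762] [-1.2736 -1.1035  1.1034] [ 0.4  -0.33 -1.69] 0.040826053092310514
yaw 81.82098802955642 y [ 2.37867185e-04 -1.58885131e-04 -9.99999959e-01]
```

View pics/wrist_f.png

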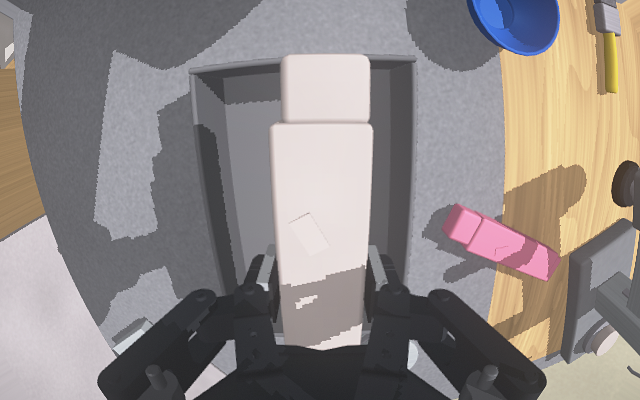

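View pics/side_f.png

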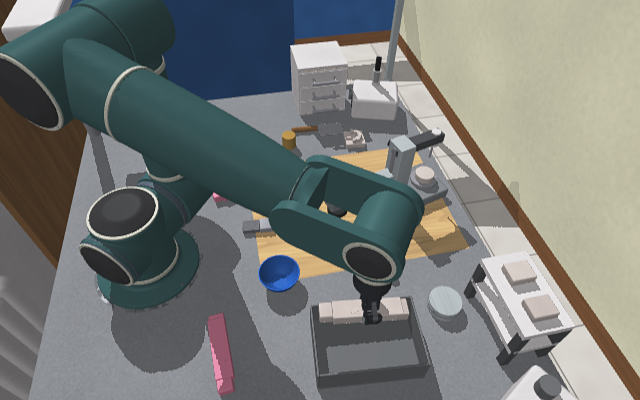

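Run:
```python
from station import env
from h import *
c=env.get_calibration('wrist')
for u in [(191,70),(414,57)]: print(onz(c,u,.08,True))
c=env.get_calibration('scene')
for u in [(162,186),(204,222),(264,155),(222,133)]: print(onz(c,u,.08))
```

```text
[ 0.38864644 -0.42228143  0.08      ]
[ 0.40574307 -0.25571204  0.08      ]
[ 0.63763454 -0.42384286  0.08      ]
[ 0.67084596 -0.24881065  0.08      ]
[ 0.40568284 -0.24755628  0.08      ]
[ 0.39628801 -0.40847552  0.08      ]
```

Request:
carry_out([
  {"gripper":0.03,"xyz":[-0.0125,0,-0.012],"angular":[0,-0.03,0]},
  {"gripper":0.03,"xyz":[-0.0125,0.03,-0.012],"angular":[0,-0.03,0]},
  {"gripper":0.03,"xyz":[-0.0125,0.06,-0.012],"angular":[0,-0.03,0]},
  {"gripper":0.03,"xyz":[-0.0125,0.09,-0.012],"angular":[0,-0.03,0]},
  {"gripper":0.03,"xyz":[-0.0125,0.115,-0.012],"angular":[0,-0.03,0]},
  {"gripper":0.03,"xyz":[-0.0125,0.13,-0.012],"angular":[0,-0.03,0]},
  {"gripper":0.03,"xyz":[-0.0125,0.135,-0.012],"angular":[0,-0.03,0]},
  {"gripper":0.03,"xyz":[-0.0125,0.135,-0.012],"angular":[0,-0.03,0]},
])

```text
time: 10.0
position: [0.5196, -0.3535, 0.0414]
tcp_rot: [-1.261, -1.126, 1.126]
contact_force: [-0.2, 0.6, -1.9]
finger_gap: 0.0407
```

Request:
carry_out([
  {"gripper":0.03,"xyz":[0,0.01,0],"angular":[0,0,0]},
  {"gripper":0.03,"xyz":[0,0.016,0],"angular":[0,0,0]},
  {"gripper":0.03,"xyz":[0,0.018,0],"angular":[0,0,0]},
  {"gripper":0.03,"xyz":[0,0.019,0],"angular":[0,0,0]},
  {"gripper":0.03,"xyz":[0,0.019,0],"angular":[0,0,0]},
])

```text
time: 10.5
position: [0.5192, -0.3534, 0.0216]
tcp_rot: [-1.261, -1.126, 1.126]
contact_force: [-0.7, -0.3, -2.3]
finger_gap: 0.0409
```

Request:
carry_out([
  {"gripper":0.03,"xyz":[0,0.001,0],"angular":[0,0,0]},
  {"gripper":0.07,"xyz":[0,0.001,0],"angular":[0,0,0]},
  {"gripper":0.07,"xyz":[0,0.001,0],"angular":[0,0,0]},
  {"gripper":0.07,"xyz":[0,0.001,0],"angular":[0,0,0]},
  {"gripper":0.07,"xyz":[0,-0.02,0],"angular":[0,0,0]},
  {"gripper":0.07,"xyz":[0,-0.06,0],"angular":[0,0,0]},
  {"gripper":0.07,"xyz":[0,-0.1,0],"angular":[0,0,0]},
  {"gripper":0.07,"xyz":[0,-0.14,0],"angular":[0,0,0]},
])

```text
time: 11.3
position: [0.519, -0.3532, 0.1631]
tcp_rot: [-1.26, -1.126, 1.126]
contact_force: [-0.1, -1.3, 0.2]
finger_gap: 0.07
```

```bash
python3 look.py g wrist side
```

```text
11.4 [ 0.5208 -0.3545  0.168 ] [-1.269  -1.1286  1.1257] [-0.26 -0.12 -0.61] 0.0699774819279218
yaw 83.53839214224726 y [ 0.006797   -0.00505386 -0.99996413]
```

View pics/wrist_g.png

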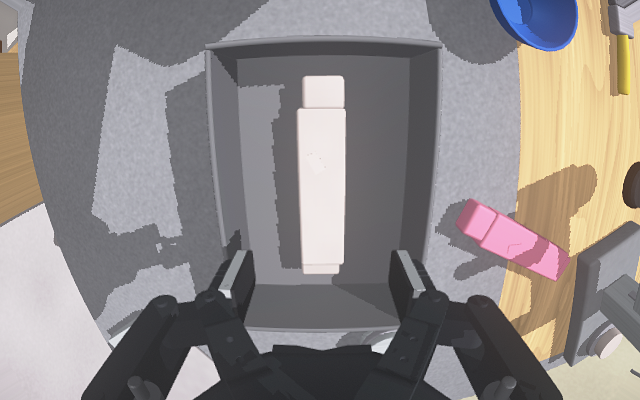

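View pics/side_g.png

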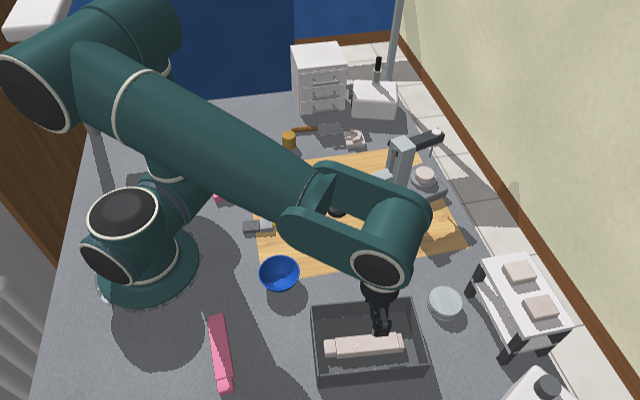

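Request:
carry_out([
  {"gripper":0.07,"xyz":[0.01,-0.045,0],"angular":[0,0,0]},
  {"gripper":0.07,"xyz":[0.04,-0.08,-0.003],"angular":[0,0.05,0]},
  {"gripper":0.07,"xyz":[0.08,-0.1,-0.007],"angular":[0,0.1,0]},
  {"gripper":0.07,"xyz":[0.125,-0.11,-0.011],"angular":[0,0.15,0]},
  {"gripper":0.07,"xyz":[0.17,-0.11,-0.015],"angular":[0,0.2,0]},
  {"gripper":0.07,"xyz":[0.215,-0.11,-0.019],"angular":[0,0.25,0]},
  {"gripper":0.07,"xyz":[0.26,-0.11,-0.023],"angular":[0,0.3,0]},
  {"gripper":0.07,"xyz":[0.3,-0.11,-0.027],"angular":[0,0.34,0]},
])

```text
time: 12.2
position: [0.5798, -0.0562, 0.2713]
tcp_rot: [-1.391, -0.868, 0.868]
contact_force: [0.6, -0.7, 0.2]
finger_gap: 0.0701
```

Request:
carry_out([
  {"gripper":0.07,"xyz":[0,0,0],"angular":[0,0,0]},
  {"gripper":0.07,"xyz":[0,0,0],"angular":[0,0,0]},
])

```text
time: 12.4
position: [0.5799, -0.0576, 0.2712]
tcp_rot: [-1.389, -0.871, 0.871]
contact_force: [-0.3, -0.0, 0.0]
finger_gap: 0.0701
```

```bash
python3 look.py h wrist
python3 - <<'E'
from station import env
from h import *
c=env.get_calibration('wrist')
for d in env.silhouettes('wrist','grip_mid'):
    ys,xs=np.nonzero(d['pixels']);print(d['score'],d['rect'],onz(c,(xs.mean(),ys.mean()),.188,True))
print(c)
E
```

```text
12.45 [ 0.5797 -0.0584  0.2712] [-1.3898 -0.87    0.8704] [-0.03  0.24 -0.36] 0.06987561279127005
yaw 64.10687963500663 y [-1.75611750e-04 -2.27591219e-04 -9.99999959e-01]
0.72 [400.1, 159.8, 449.2, 212.9] [0.59586015 0.01851507 0.188     ]
{'fx': 309.70691628693146, 'fy': 309.70691628693146, 'cx': 321.52166640470944, 'cy': 196.4405301526547, 'xyz': array([ 0.50461105, -0.0219224 ,  0.40258015]), 'rotation': array([2.41779521, 1.51223696, 0.24933599])}
```

View pics/wrist_h.png

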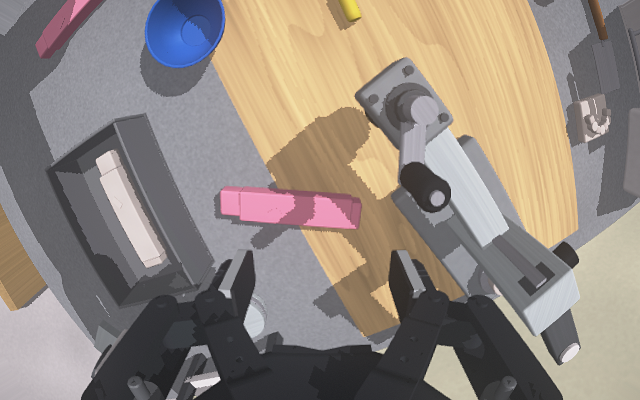

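Run:
```python
from station import env
from h import *
c=env.get_calibration('wrist')
print(onz(c,(437.5,198.5),.217,1),onz(c,(425,109),.18,1),onz(c,(425,109),.176,1))
im=cv2.imread('pics/wrist_h.png')[40:220,340:480];cv2.imwrite('pics/c6.png',cv2.resize(im,None,fx=4,fy=4,interpolation=2))
```

```text
[0.59654489 0.01846315 0.217     ] [0.54499144 0.0423742  0.18      ] [0.5457175  0.04353724 0.176     ]
```

View pics/c6.png

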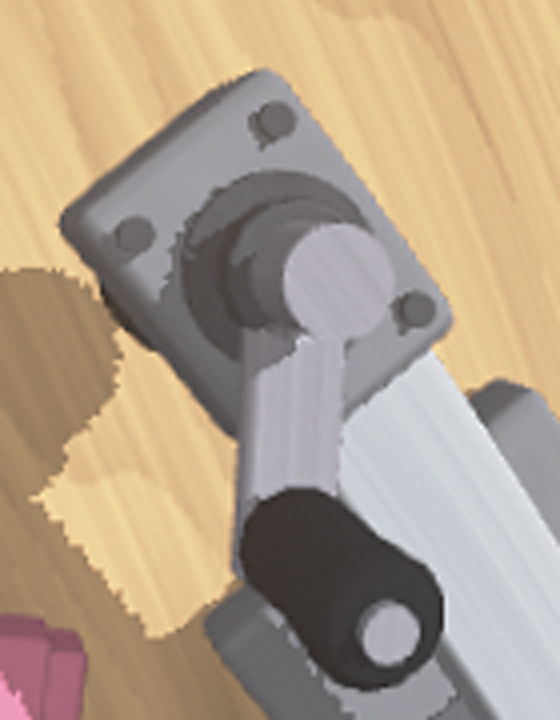

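Request:
carry_out([
  {"gripper":0.07,"xyz":[0.04,0,0.01],"angular":[0,0,0]},
  {"gripper":0.07,"xyz":[0.076,0,0.0195],"angular":[0,0,0]},
  {"gripper":0.07,"xyz":[0.076,0.0,0.0195],"angular":[0,0,0]},
  {"gripper":0.07,"xyz":[0.076,0.025,0.0195],"angular":[0,0,0]},
  {"gripper":0.07,"xyz":[0.076,0.055,0.0195],"angular":[0,0,0]},
  {"gripper":0.07,"xyz":[0.076,0.08,0.0195],"angular":[0,0,0]},
  {"gripper":0.07,"xyz":[0.076,0.088,0.0195],"angular":[0,0,0]},
  {"gripper":0.07,"xyz":[0.076,0.088,0.0195],"angular":[0,0,0]},
])

```text
time: 13.3
position: [0.5952, 0.0176, 0.1827]
tcp_rot: [-1.39, -0.867, 0.87]
contact_force: [-1.2, 0.6, 0.4]
finger_gap: 0.0701
```

```bash
python3 look.py i wrist
```

```text
13.35 [0.5956 0.0178 0.1841] [-1.3905 -0.8689  0.8687] [-0.19  0.23 -0.22] 0.07000279461848802
yaw 64.00230494250748 y [ 1.76975043e-04 -7.13440236e-05 -9.99999982e-01]
```

View pics/wrist_i.png

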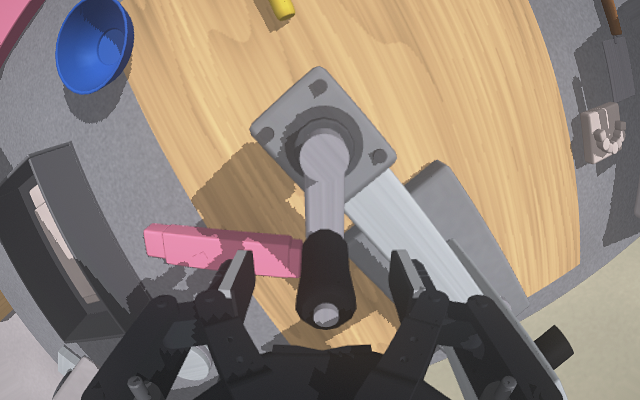

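Request:
carry_out([
  {"gripper":0.015,"xyz":[0,0,0],"angular":[0,0,0]},
  {"gripper":0.015,"xyz":[0,0,0],"angular":[0,0,0]},
  {"gripper":0.015,"xyz":[0,0,0],"angular":[0,0,0]},
  {"gripper":0.015,"xyz":[0,0,0],"angular":[0,0,0]},
  {"gripper":0.015,"xyz":[0,0,0],"angular":[0,0,0]},
  {"gripper":0.015,"xyz":[0,0,0],"angular":[0,0,0]},
])

```text
time: 13.95
position: [0.5958, 0.0186, 0.1846]
tcp_rot: [-1.391, -0.871, 0.869]
contact_force: [-0.4, -0.5, 5.1]
finger_gap: 0.0239
```

```bash
python3 look.py j wrist
```

```text
14.0 [0.5958 0.0187 0.1846] [-1.3909 -0.8708  0.8688] [-0.51 -0.33  4.93] 0.023659592420914078
yaw 64.0662732835114 y [ 1.50922035e-03 -7.56456268e-05 -9.99998858e-01]
```

View pics/wrist_j.png

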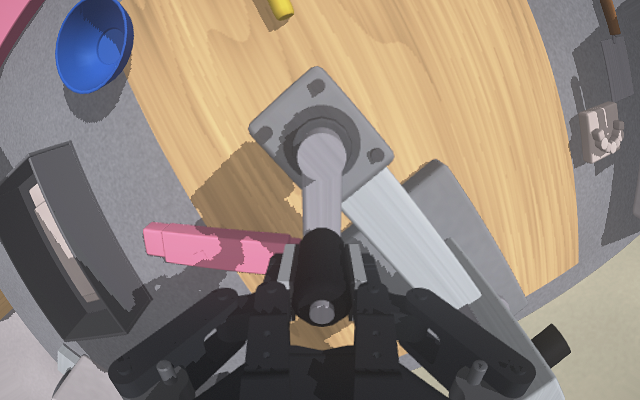

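```bash
cat > tab.py <<'E'
import sys,numpy as np,json
t0=float(sys.argv[1]);r=.055
a=np.radians(t0)
for t in map(float,sys.argv[2:]):
    b=np.radians(t);print(t,[round(-r*(np.sin(b)-np.sin(a)),4),0,round(r*(np.cos(a)-np.cos(b)),4)])
E
python3 tab.py 0 5 10 20 30 40 50 60 60; python3 tab.py 60 70 80 90 100 110 120 130 140
```

```text
5.0 [np.float64(-0.0048), 0, np.float64(0.0002)]
10.0 [np.float64(-0.0096), 0, np.float64(0.0008)]
20.0 [np.float64(-0.0188), 0, np.float64(0.0033)]
30.0 [np.float64(-0.0275), 0, np.float64(0.0074)]
40.0 [np.float64(-0.0354), 0, np.float64(0.0129)]
50.0 [np.float64(-0.0421), 0, np.float64(0.0196)]
60.0 [np.float64(-0.0476), 0, np.float64(0.0275)]
60.0 [np.float64(-0.0476), 0, np.float64(0.0275)]
70.0 [np.float64(-0.0041), 0, np.float64(0.0087)]
80.0 [np.float64(-0.0065), 0, np.float64(0.0179)]
90.0 [np.float64(-0.0074), 0, np.float64(0.0275)]
100.0 [np.float64(-0.0065), 0, np.float64(0.0371)]
110.0 [np.float64(-0.0041), 0, np.float64(0.0463)]
120.0 [np.float64(-0.0), 0, np.float64(0.055)]
130.0 [np.float64(0.0055), 0, np.float64(0.0629)]
140.0 [np.float64(0.0123), 0, np.float64(0.0696)]
```

Request:
carry_out([
  {"gripper":0.015,"xyz":[-0.0048,0,0.0002],"angular":[0,0,0]},
  {"gripper":0.015,"xyz":[-0.0096,0,0.0008],"angular":[0,0,0]},
  {"gripper":0.015,"xyz":[-0.0188,0,0.0033],"angular":[0,0,0]},
  {"gripper":0.015,"xyz":[-0.0275,0,0.0074],"angular":[0,0,0]},
  {"gripper":0.015,"xyz":[-0.0354,0,0.0129],"angular":[0,0,0]},
  {"gripper":0.015,"xyz":[-0.0421,0,0.0196],"angular":[0,0,0]},
  {"gripper":0.015,"xyz":[-0.0476,0,0.0275],"angular":[0,0,0]},
])

```text
time: 14.7
position: [0.5502, -0.0123, 0.1846]
tcp_rot: [-1.391, -0.871, 0.868]
contact_force: [2.4, 3.6, 5.1]
finger_gap: 0.0238
```

```bash
cat > fr.py <<'E'
import sys
from station import env
from h import *
s=env.state();th=np.radians(float(sys.argv[1]))
# tool x,z axes world horizontally
Rm=R.from_rotvec(s['tcp_rot']).as_matrix();x=Rm[:,0];z=Rm[:,2]
rad=-np.sin(th)*x-np.cos(th)*z; tan=-np.cos(th)*x+np.sin(th)*z
f=np.array(s['contact_force']);C=np.array([.5455,.043]);d=s['position'][:2]-C
print(s['time'],np.round(s['position'],4),'gap',round(s['finger_gap'],4),'F',np.round(f,2),'rad %.2f tan %.2f'%(f@rad,f@tan),'r %.4f cw-angle %.1f'%(np.hypot(*d),(-25.9-np.degrees(np.arctan2(d[1],d[0])))%360), 'tilt',Rm[:,1])
E
python3 fr.py 60
```

```text
14.7 [ 0.5502 -0.0123  0.1846] gap 0.0238 F [2.44 3.63 5.1 ] rad -3.44 tan -2.71 r 0.0555 cw-angle 59.2 tilt [ 2.32529938e-03  6.40742672e-05 -9.99997294e-01]
```

Request:
carry_out([
  {"gripper":0.015,"xyz":[-0.0041,0,0.0087],"angular":[0,0,0]},
  {"gripper":0.015,"xyz":[-0.0065,0,0.0179],"angular":[0,0,0]},
  {"gripper":0.015,"xyz":[-0.0074,0,0.0275],"angular":[0,0,0]},
  {"gripper":0.015,"xyz":[-0.0065,0,0.0371],"angular":[0,0,0]},
  {"gripper":0.015,"xyz":[-0.0041,0,0.0463],"angular":[0,0,0]},
  {"gripper":0.015,"xyz":[0,0,0.055],"angular":[0,0,0]},
  {"gripper":0.015,"xyz":[0.0055,0,0.0629],"angular":[0,0,0]},
  {"gripper":0.015,"xyz":[0.0123,0,0.0696],"angular":[0,0,0]},
])

```text
time: 15.5
position: [0.4928, 0.0293, 0.1846]
tcp_rot: [-1.392, -0.871, 0.869]
contact_force: [3.4, -2.5, 5.8]
finger_gap: 0.024
```

```bash
python3 fr.py 140; python3 tab.py 140 150 160 170 180 190 200 210 220;python3 tab.py 220 230 240 250 260 270 280 290 300;python3 tab.py 300 310 320 330 340 350 360 370 380;python3 look.py k side wrist
```

```text
15.5 [0.4928 0.0293 0.1846] gap 0.024 F [ 3.43 -2.48  5.75] rad -2.74 tan -3.25 r 0.0544 cw-angle 139.6 tilt [ 1.91489784e-03 -7.32010081e-04 -9.99997899e-01]
150.0 [np.float64(0.0079), 0, np.float64(0.0055)]
160.0 [np.float64(0.0165), 0, np.float64(0.0096)]
170.0 [np.float64(0.0258), 0, np.float64(0.012)]
180.0 [np.float64(0.0354), 0, np.float64(0.0129)]
190.0 [np.float64(0.0449), 0, np.float64(0.012)]
200.0 [np.float64(0.0542), 0, np.float64(0.0096)]
210.0 [np.float64(0.0629), 0, np.float64(0.0055)]
220.0 [np.float64(0.0707), 0, np.float64(0.0)]
230.0 [np.float64(0.0068), 0, np.float64(-0.0068)]
240.0 [np.float64(0.0123), 0, np.float64(-0.0146)]
250.0 [np.float64(0.0163), 0, np.float64(-0.0233)]
260.0 [np.float64(0.0188), 0, np.float64(-0.0326)]
270.0 [np.float64(0.0196), 0, np.float64(-0.0421)]
280.0 [np.float64(0.0188), 0, np.float64(-0.0517)]
290.0 [np.float64(0.0163), 0, np.float64(-0.0609)]
300.0 [np.float64(0.0123), 0, np.float64(-0.0696)]
310.0 [np.float64(-0.0055), 0, np.float64(-0.0079)]
320.0 [np.float64(-0.0123), 0, np.float64(-0.0146)]
330.0 [np.float64(-0.0201), 0, np.float64(-0.0201)]
340.0 [np.float64(-0.0288), 0, np.float64(-0.0242)]
350.0 [np.float64(-0.0381), 0, np.float64(-0.0267)]
360.0 [np.float64(-0.0476), 0, np.float64(-0.0275)]
370.0 [np.float64(-0.0572), 0, np.float64(-0.0267)]
380.0 [np.float64(-0.0664), 0, np.float64(-0.0242)]
15.6 [0.4927 0.0301 0.1845] [-1.3904 -0.8715  0.8689] [-1.07  2.63  7.71] 0.02388089752504734
yaw 64.09982481311019 y [ 1.68129503e-03  2.87591102e-04 -9.99998545e-01]
```

View pics/wrist_k.png

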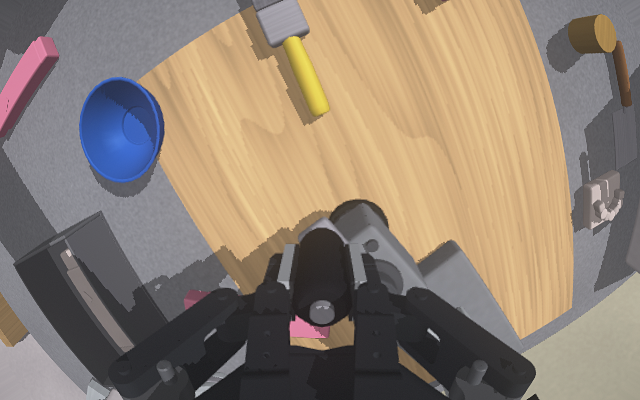

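View pics/side_k.png

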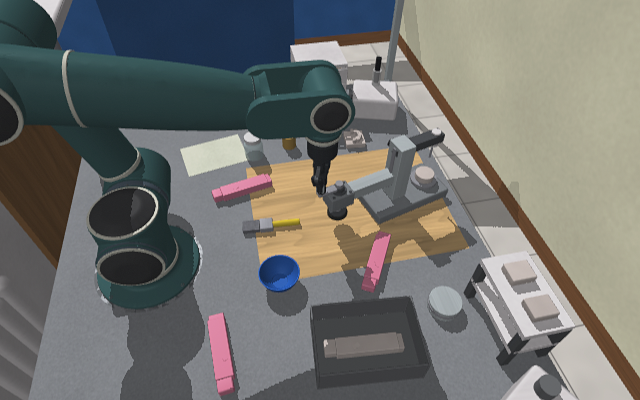

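Request:
carry_out([
  {"gripper":0.015,"xyz":[0.0079,0,0.0055],"angular":[0,0,0]},
  {"gripper":0.015,"xyz":[0.0165,0,0.0096],"angular":[0,0,0]},
  {"gripper":0.015,"xyz":[0.0258,0,0.012],"angular":[0,0,0]},
  {"gripper":0.015,"xyz":[0.0354,0,0.0129],"angular":[0,0,0]},
  {"gripper":0.015,"xyz":[0.0449,0,0.012],"angular":[0,0,0]},
  {"gripper":0.015,"xyz":[0.0542,0,0.0096],"angular":[0,0,0]},
  {"gripper":0.015,"xyz":[0.0629,0,0.0055],"angular":[0,0,0]},
  {"gripper":0.015,"xyz":[0.0707,0,0.0],"angular":[0,0,0]},
])

```text
time: 16.4
position: [0.524, 0.0931, 0.1845]
tcp_rot: [-1.391, -0.87, 0.869]
contact_force: [-1.6, -5.3, 7.5]
finger_gap: 0.0237
```

```bash
python3 fr.py 220
```

```text
16.4 [0.524  0.0931 0.1845] gap 0.0237 F [-1.58 -5.26  7.47] rad -4.17 tan -3.58 r 0.0545 cw-angle 220.9 tilt [ 1.14291360e-03 -4.70391522e-04 -9.99999236e-01]
```

Request:
carry_out([
  {"gripper":0.015,"xyz":[0.0068,0,-0.0068],"angular":[0,0,0]},
  {"gripper":0.015,"xyz":[0.0123,0,-0.0146],"angular":[0,0,0]},
  {"gripper":0.015,"xyz":[0.0163,0,-0.0233],"angular":[0,0,0]},
  {"gripper":0.015,"xyz":[0.0188,0,-0.0326],"angular":[0,0,0]},
  {"gripper":0.015,"xyz":[0.0196,0,-0.0421],"angular":[0,0,0]},
  {"gripper":0.015,"xyz":[0.0188,0,-0.0517],"angular":[0,0,0]},
  {"gripper":0.015,"xyz":[0.0163,0,-0.0609],"angular":[0,0,0]},
  {"gripper":0.015,"xyz":[0.0123,0,-0.0696],"angular":[0,0,0]},
])

```text
time: 17.2
position: [0.592, 0.0736, 0.1845]
tcp_rot: [-1.39, -0.87, 0.869]
contact_force: [-5.6, -0.3, 8.7]
finger_gap: 0.0233
```

```bash
python3 fr.py 300
```

```text
17.2 [0.592  0.0736 0.1845] gap 0.0233 F [-5.56 -0.27  8.75] rad -4.75 tan -2.89 r 0.0556 cw-angle 300.8 tilt [ 6.45260485e-04  2.67998124e-04 -9.99999756e-01]
```

Request:
carry_out([
  {"gripper":0.015,"xyz":[-0.0055,0,-0.0079],"angular":[0,0,0]},
  {"gripper":0.015,"xyz":[-0.0123,0,-0.0146],"angular":[0,0,0]},
  {"gripper":0.015,"xyz":[-0.0201,0,-0.0201],"angular":[0,0,0]},
  {"gripper":0.015,"xyz":[-0.0288,0,-0.0242],"angular":[0,0,0]},
  {"gripper":0.015,"xyz":[-0.0381,0,-0.0267],"angular":[0,0,0]},
  {"gripper":0.015,"xyz":[-0.0476,0,-0.0275],"angular":[0,0,0]},
  {"gripper":0.015,"xyz":[-0.0572,0,-0.0267],"angular":[0,0,0]},
  {"gripper":0.015,"xyz":[-0.0664,0,-0.0242],"angular":[0,0,0]},
])

```text
time: 18.0
position: [0.5847, 0.0031, 0.1846]
tcp_rot: [-1.391, -0.871, 0.868]
contact_force: [0.6, 3.9, 5.8]
finger_gap: 0.0237
```

```bash
python3 fr.py 380;python3 tab.py 380 385 390 395 400; python3 look.py l side; python3 -c "
import cv2;i=cv2.imread('pics/side_l.png')[160:240,290:390];cv2.imwrite('pics/c7.png',cv2.resize(i,None,fx=6,fy=6))"
```

```text
18.0 [0.5847 0.0031 0.1846] gap 0.0237 F [0.6  3.87 5.79] rad -2.36 tan -3.14 r 0.0559 cw-angle 19.6 tilt [ 1.99070939e-03  4.22380224e-04 -9.99997929e-01]
385.0 [np.float64(-0.0044), 0, np.float64(0.0018)]
390.0 [np.float64(-0.0087), 0, np.float64(0.0041)]
395.0 [np.float64(-0.0127), 0, np.float64(0.0066)]
400.0 [np.float64(-0.0165), 0, np.float64(0.0096)]
18.05 [0.5839 0.0025 0.1846] [-1.3907 -0.8706  0.8685] [-1.05 -0.87  5.55] 0.023938590652328295
yaw 64.05168898955823 y [ 1.43561149e-03  1.93440441e-04 -9.99998951e-01]
```

View pics/c7.png

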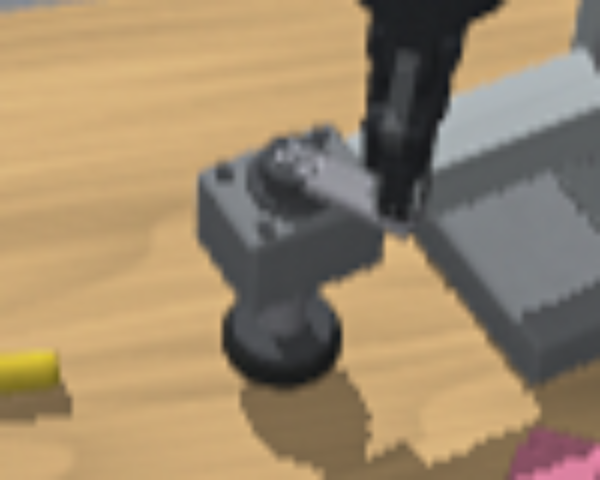

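```bash
python3 -c "
from station import env
from h import *
c=env.get_calibration('side')
for z in(0,.01,.02,.03):
    a=np.linspace(0,6.28,60);P=np.c_[.5455+.03*np.cos(a),.043+.03*np.sin(a),0*a+z];print(z,proj(c,P)[:,1].max(),proj(c,P)[:,0].min(),proj(c,P)[:,0].max())
"; for s in 380 ; do python3 tab.py $s $(seq $((s+8)) 8 $((s+64)));done
```

```text
0 229.13018466211997 326.34283244524846 346.1012917946959
0.01 227.06806048685164 326.43138060118565 346.30425373693294
0.02 224.98154556975993 326.5209590688352 346.50957876189796
0.03 222.8702045969803 326.61158593588385 346.71730838125393
388.0 [np.float64(-0.007), 0, np.float64(0.0031)]
396.0 [np.float64(-0.0135), 0, np.float64(0.0072)]
404.0 [np.float64(-0.0194), 0, np.float64(0.0121)]
412.0 [np.float64(-0.0245), 0, np.float64(0.0178)]
420.0 [np.float64(-0.0288), 0, np.float64(0.0242)]
428.0 [np.float64(-0.0322), 0, np.float64(0.0311)]
436.0 [np.float64(-0.0346), 0, np.float64(0.0384)]
444.0 [np.float64(-0.0359), 0, np.float64(0.0459)]
```

Request:
carry_out([
  {"gripper":0.015,"xyz":[-0.007,0,0.0031],"angular":[0,0,0]},
  {"gripper":0.015,"xyz":[-0.0135,0,0.0072],"angular":[0,0,0]},
  {"gripper":0.015,"xyz":[-0.0194,0,0.0121],"angular":[0,0,0]},
  {"gripper":0.015,"xyz":[-0.0245,0,0.0178],"angular":[0,0,0]},
  {"gripper":0.015,"xyz":[-0.0288,0,0.0242],"angular":[0,0,0]},
  {"gripper":0.015,"xyz":[-0.0322,0,0.0311],"angular":[0,0,0]},
  {"gripper":0.015,"xyz":[-0.0346,0,0.0384],"angular":[0,0,0]},
  {"gripper":0.015,"xyz":[-0.0359,0,0.0459],"angular":[0,0,0]},
])

```text
time: 18.85
position: [0.5276, -0.0091, 0.1846]
tcp_rot: [-1.392, -0.871, 0.868]
contact_force: [2.8, 0.7, 6.3]
finger_gap: 0.0237
```

```bash
python3 fr.py 444; python3 tab.py 444 $(seq 452 8 508); python3 look.py m side; python3 -c "
import cv2;i=cv2.imread('pics/side_m.png')[160:240,290:390];cv2.imwrite('pics/c8.png',cv2.resize(i,None,fx=6,fy=6))"
```

```text
18.85 [ 0.5276 -0.0091  0.1846] gap 0.0237 F [2.85 0.73 6.29] rad -1.66 tan -2.44 r 0.0551 cw-angle 83.1 tilt [ 2.33177216e-03 -4.56303554e-04 -9.99997177e-01]
452.0 [np.float64(-0.0003), 0, np.float64(0.0077)]
460.0 [np.float64(0.0005), 0, np.float64(0.0153)]
468.0 [np.float64(0.0024), 0, np.float64(0.0227)]
476.0 [np.float64(0.0053), 0, np.float64(0.0299)]
484.0 [np.float64(0.0091), 0, np.float64(0.0365)]
492.0 [np.float64(0.0138), 0, np.float64(0.0426)]
500.0 [np.float64(0.0193), 0, np.float64(0.0479)]
508.0 [np.float64(0.0256), 0, np.float64(0.0524)]
18.9 [ 0.5269 -0.0088  0.1846] [-1.3913 -0.871   0.8684] [ 0.81 -0.31  5.85] 0.023849368302879464
yaw 64.05588713925424 y [ 2.03564619e-03 -2.17564966e-04 -9.99997904e-01]
```

View pics/c8.png

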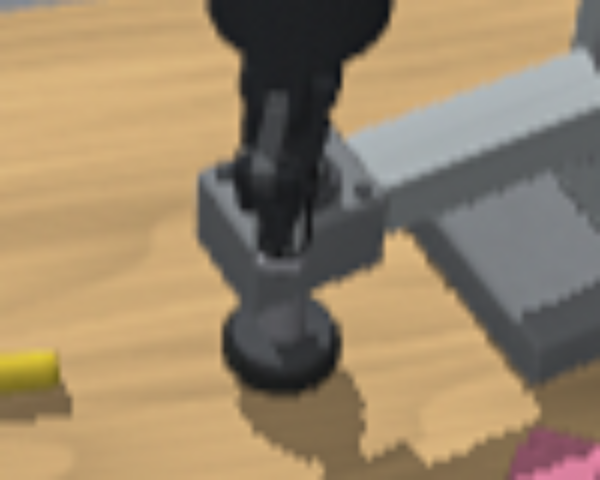

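Request:
carry_out([
  {"gripper":0.015,"xyz":[-0.0003,0,0.0077],"angular":[0,0,0]},
  {"gripper":0.015,"xyz":[0.0005,0,0.0153],"angular":[0,0,0]},
  {"gripper":0.015,"xyz":[0.0024,0,0.0227],"angular":[0,0,0]},
  {"gripper":0.015,"xyz":[0.0053,0,0.0299],"angular":[0,0,0]},
  {"gripper":0.015,"xyz":[0.0091,0,0.0365],"angular":[0,0,0]},
  {"gripper":0.015,"xyz":[0.0138,0,0.0426],"angular":[0,0,0]},
  {"gripper":0.015,"xyz":[0.0193,0,0.0479],"angular":[0,0,0]},
  {"gripper":0.015,"xyz":[0.0256,0,0.0524],"angular":[0,0,0]},
])

```text
time: 19.7
position: [0.4915, 0.0369, 0.1845]
tcp_rot: [-1.392, -0.87, 0.869]
contact_force: [1.4, -2.3, 6.3]
finger_gap: 0.0239
```

```bash
python3 fr.py 508; for s in 508 540 572 604;do python3 tab.py $s $(seq $((s+8)) 8 $((s+32)));done
```

```text
19.7 [0.4915 0.0369 0.1845] gap 0.0239 F [ 1.42 -2.25  6.32] rad -1.18 tan -2.39 r 0.0543 cw-angle 147.7 tilt [ 1.53976978e-03 -7.83535209e-04 -9.99998508e-01]
516.0 [np.float64(0.0068), 0, np.float64(0.0036)]
524.0 [np.float64(0.014), 0, np.float64(0.0062)]
532.0 [np.float64(0.0215), 0, np.float64(0.0078)]
540.0 [np.float64(0.0291), 0, np.float64(0.0084)]
548.0 [np.float64(0.0077), 0, np.float64(-0.0005)]
556.0 [np.float64(0.0152), 0, np.float64(-0.0021)]
564.0 [np.float64(0.0224), 0, np.float64(-0.0048)]
572.0 [np.float64(0.0291), 0, np.float64(-0.0084)]
580.0 [np.float64(0.0062), 0, np.float64(-0.0045)]
588.0 [np.float64(0.0117), 0, np.float64(-0.0098)]
596.0 [np.float64(0.0165), 0, np.float64(-0.0159)]
604.0 [np.float64(0.0203), 0, np.float64(-0.0225)]
612.0 [np.float64(0.0029), 0, np.float64(-0.0071)]
620.0 [np.float64(0.0047), 0, np.float64(-0.0146)]
628.0 [np.float64(0.0055), 0, np.float64(-0.0222)]
636.0 [np.float64(0.0053), 0, np.float64(-0.0299)]
```

Request:
carry_out([
  {"gripper":0.015,"xyz":[0.0068,0,0.0036],"angular":[0,0,0]},
  {"gripper":0.015,"xyz":[0.014,0,0.0062],"angular":[0,0,0]},
  {"gripper":0.015,"xyz":[0.0215,0,0.0078],"angular":[0,0,0]},
  {"gripper":0.015,"xyz":[0.0291,0,0.0084],"angular":[0,0,0]},
])

```text
time: 20.1
position: [0.4968, 0.0669, 0.1845]
tcp_rot: [-1.391, -0.87, 0.869]
contact_force: [0.9, -4.4, 7.1]
finger_gap: 0.0239
```

```bash
python3 fr.py 540;  python3 look.py n side; python3 -c "
import cv2;i=cv2.imread('pics/side_n.png')[160:240,290:390];cv2.imwrite('pics/c9.png',cv2.resize(i,None,fx=6,fy=6))"
```

```text
20.1 [0.4968 0.0669 0.1845] gap 0.0239 F [ 0.87 -4.45  7.13] rad -2.74 tan -3.62 r 0.0543 cw-angle 180.2 tilt [ 1.39253337e-03 -5.90755863e-04 -9.99998856e-01]
20.15 [0.4972 0.0676 0.1845] [-1.3912 -0.8709  0.8687] [-0.31  0.71  7.08] 0.024166222041307448
yaw 64.06672911151897 y [ 1.77416331e-03 -2.77503870e-04 -9.99998388e-01]
```

View pics/c9.png

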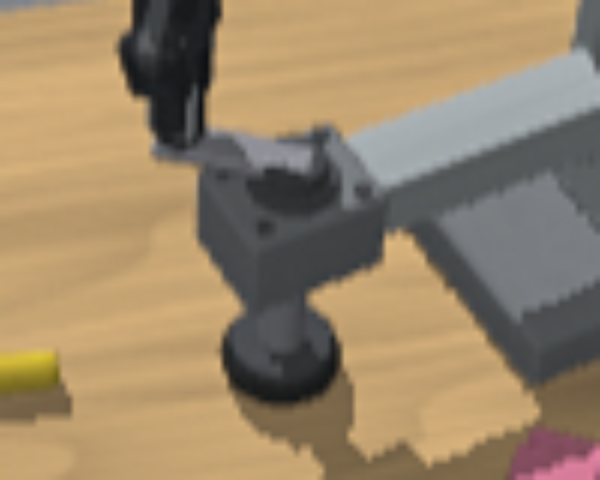

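Request:
carry_out([
  {"gripper":0.015,"xyz":[0.0077,0,-0.0005],"angular":[0,0,0]},
  {"gripper":0.015,"xyz":[0.0152,0,-0.0021],"angular":[0,0,0]},
  {"gripper":0.015,"xyz":[0.0224,0,-0.0048],"angular":[0,0,0]},
  {"gripper":0.015,"xyz":[0.0291,0,-0.0084],"angular":[0,0,0]},
])

```text
time: 20.55
position: [0.5172, 0.0894, 0.1845]
tcp_rot: [-1.391, -0.87, 0.869]
contact_force: [-1.5, -3.4, 7.8]
finger_gap: 0.0235
```

```bash
python3 fr.py 572
```

```text
20.55 [0.5172 0.0894 0.1845] gap 0.0235 F [-1.48 -3.37  7.85] rad -2.08 tan -3.04 r 0.0544 cw-angle 212.7 tilt [ 1.10282700e-03 -3.75133668e-04 -9.99999322e-01]
```

Request:
carry_out([
  {"gripper":0.015,"xyz":[0.0062,0,-0.0045],"angular":[0,0,0]},
  {"gripper":0.015,"xyz":[0.0117,0,-0.0098],"angular":[0,0,0]},
  {"gripper":0.015,"xyz":[0.0165,0,-0.0159],"angular":[0,0,0]},
  {"gripper":0.015,"xyz":[0.0203,0,-0.0225],"angular":[0,0,0]},
])

```text
time: 20.95
position: [0.5464, 0.0978, 0.1845]
tcp_rot: [-1.391, -0.87, 0.869]
contact_force: [-3.1, -3.7, 7.7]
finger_gap: 0.0236
```

```bash
python3 fr.py 604;  python3 look.py o side; python3 -c "
import cv2;i=cv2.imread('pics/side_o.png')[160:240,290:390];cv2.imwrite('pics/c10.png',cv2.resize(i,None,fx=6,fy=6))"
```

```text
20.95 [0.5464 0.0978 0.1845] gap 0.0236 F [-3.09 -3.72  7.72] rad -3.72 tan -3.09 r 0.0548 cw-angle 245.0 tilt [ 9.03634535e-04 -2.81216680e-04 -9.99999552e-01]
21.0 [0.5472 0.0977 0.1845] [-1.3911 -0.8705  0.869 ] [ 0.41 -1.01  8.9 ] 0.023913942164208245
yaw 64.06291713979978 y [ 1.35114572e-03 -3.90323125e-04 -9.99999011e-01]
```

View pics/c10.png

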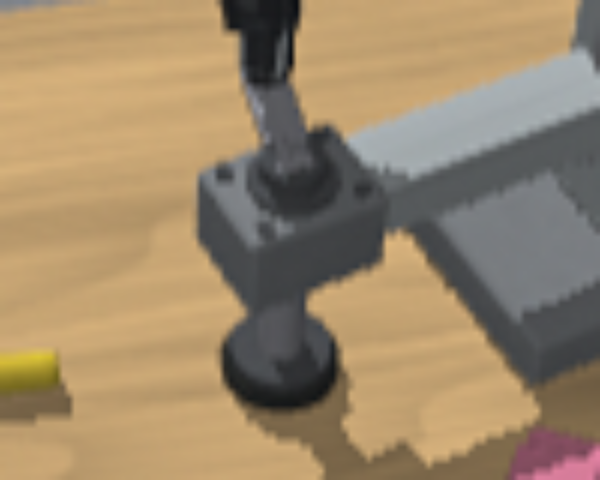

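Request:
carry_out([
  {"gripper":0.015,"xyz":[0.0029,0,-0.0071],"angular":[0,0,0]},
  {"gripper":0.015,"xyz":[0.0047,0,-0.0146],"angular":[0,0,0]},
  {"gripper":0.015,"xyz":[0.0055,0,-0.0222],"angular":[0,0,0]},
])

```text
time: 21.3
position: [0.5687, 0.093, 0.1845]
tcp_rot: [-1.39, -0.87, 0.869]
contact_force: [-4.3, -1.5, 8.1]
finger_gap: 0.0233
```

```bash
python3 fr.py 628; for s in 628 644 660 676 692 708;do python3 tab.py $s $(seq $((s+4)) 4 $((s+16)));done
```

```text
21.3 [0.5687 0.093  0.1845] gap 0.0233 F [-4.28 -1.47  8.15] rad -3.08 tan -3.32 r 0.0551 cw-angle 269.0 tilt [ 7.55728693e-04 -1.91852689e-05 -9.99999714e-01]
632.0 [np.float64(-0.0), 0, np.float64(-0.0038)]
636.0 [np.float64(-0.0003), 0, np.float64(-0.0077)]
640.0 [np.float64(-0.0008), 0, np.float64(-0.0115)]
644.0 [np.float64(-0.0016), 0, np.float64(-0.0152)]
648.0 [np.float64(-0.0011), 0, np.float64(-0.0037)]
652.0 [np.float64(-0.0024), 0, np.float64(-0.0073)]
656.0 [np.float64(-0.0039), 0, np.float64(-0.0108)]
660.0 [np.float64(-0.0057), 0, np.float64(-0.0142)]
664.0 [np.float64(-0.002), 0, np.float64(-0.0033)]
668.0 [np.float64(-0.0043), 0, np.float64(-0.0064)]
672.0 [np.float64(-0.0068), 0, np.float64(-0.0093)]
676.0 [np.float64(-0.0094), 0, np.float64(-0.0121)]
680.0 [np.float64(-0.0029), 0, np.float64(-0.0026)]
684.0 [np.float64(-0.0059), 0, np.float64(-0.0049)]
688.0 [np.float64(-0.0091), 0, np.float64(-0.0071)]
692.0 [np.float64(-0.0124), 0, np.float64(-0.009)]
696.0 [np.float64(-0.0035), 0, np.float64(-0.0017)]
700.0 [np.float64(-0.007), 0, np.float64(-0.0031)]
704.0 [np.float64(-0.0107), 0, np.float64(-0.0043)]
708.0 [np.float64(-0.0144), 0, np.float64(-0.0052)]
712.0 [np.float64(-0.0038), 0, np.float64(-0.0007)]
716.0 [np.float64(-0.0076), 0, np.float64(-0.0011)]
720.0 [np.float64(-0.0114), 0, np.float64(-0.0012)]
724.0 [np.float64(-0.0153), 0, np.float64(-0.0011)]
```

Request:
carry_out([
  {"gripper":0.015,"xyz":[0,0,-0.0038],"angular":[0,0,0]},
  {"gripper":0.015,"xyz":[-0.0003,0,-0.0077],"angular":[0,0,0]},
  {"gripper":0.015,"xyz":[-0.0008,0,-0.0115],"angular":[0,0,0]},
  {"gripper":0.015,"xyz":[-0.0016,0,-0.0152],"angular":[0,0,0]},
])

```text
time: 21.7
position: [0.5814, 0.0851, 0.1845]
tcp_rot: [-1.39, -0.87, 0.869]
contact_force: [-5.4, 1.5, 8.4]
finger_gap: 0.0235
```

```bash
python3 fr.py 644
```

```text
21.7 [0.5814 0.0851 0.1845] gap 0.0235 F [-5.4   1.46  8.45] rad -2.34 tan -5.08 r 0.0553 cw-angle 284.6 tilt [ 5.46786758e-04  4.47139775e-04 -9.99999751e-01]
```

Request:
carry_out([
  {"gripper":0.015,"xyz":[-0.0011,0,-0.0037],"angular":[0,0,0]},
  {"gripper":0.015,"xyz":[-0.0024,0,-0.0073],"angular":[0,0,0]},
  {"gripper":0.015,"xyz":[-0.0039,0,-0.0108],"angular":[0,0,0]},
])

```text
time: 22.0
position: [0.5893, 0.077, 0.1845]
tcp_rot: [-1.389, -0.87, 0.869]
contact_force: [-5.9, 4.3, 9.0]
finger_gap: 0.0241
```

```bash
python3 fr.py 656;python3 tab.py 656 660 664 668 672 ; python3 look.py p side; python3 -c "
import cv2;i=cv2.imread('pics/side_p.png')[160:240,290:390];cv2.imwrite('pics/c11.png',cv2.resize(i,None,fx=6,fy=6))"
```

```text
22.0 [0.5893 0.077  0.1845] gap 0.0241 F [-5.85  4.33  9.01] rad -1.93 tan -7.02 r 0.0555 cw-angle 296.3 tilt [ 3.46448736e-04  9.09692423e-04 -9.99999526e-01]
660.0 [np.float64(-0.0018), 0, np.float64(-0.0034)]
664.0 [np.float64(-0.0038), 0, np.float64(-0.0066)]
668.0 [np.float64(-0.0061), 0, np.float64(-0.0098)]
672.0 [np.float64(-0.0086), 0, np.float64(-0.0127)]
22.05 [0.5896 0.0767 0.1845] [-1.3896 -0.8703  0.8691] [-4.54  2.62  8.65] 0.023601120189661262
yaw 64.0708995490777 y [ 4.69238847e-04  7.02179315e-04 -9.99999643e-01]
```

View pics/c11.png

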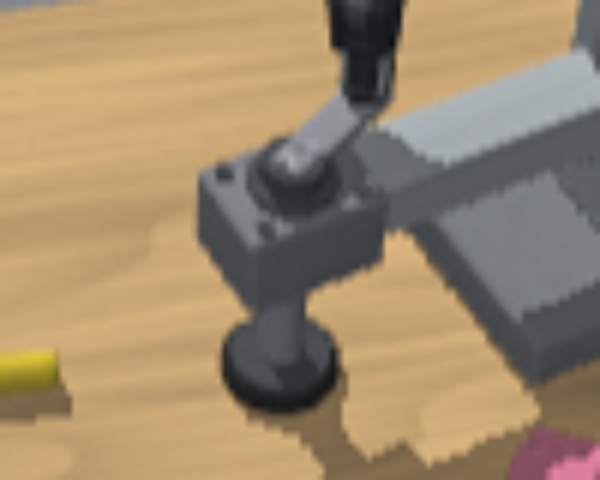

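Request:
carry_out([
  {"gripper":0.045,"xyz":[0,0,0],"angular":[0,0,0]},
  {"gripper":0.045,"xyz":[0,0,0],"angular":[0,0,0]},
  {"gripper":0.045,"xyz":[0,0,0],"angular":[0,0,0]},
  {"gripper":0.045,"xyz":[0,0,0],"angular":[0,0,0]},
  {"gripper":0.045,"xyz":[0,-0.02,0],"angular":[0,0,0]},
  {"gripper":0.045,"xyz":[0,-0.05,0],"angular":[0,0,0]},
  {"gripper":0.045,"xyz":[0,-0.085,0],"angular":[0,0,0]},
  {"gripper":0.045,"xyz":[0,-0.11,0],"angular":[0,0,0]},
])

```text
time: 22.85
position: [0.5894, 0.0767, 0.2958]
tcp_rot: [-1.391, -0.871, 0.869]
contact_force: [1.8, -0.1, -0.6]
finger_gap: 0.0449
```

```bash
python3 look.py q side wrist scene
python3 - <<'E'
from station import env
from h import *
c=env.get_calibration('wrist')
for n in('wrist','scene','side'):
  c=env.get_calibration(n)
  for d in env.silhouettes(n,'grip_mid')[:2]:
    ys,xs=np.nonzero(d['pixels']);p=onz(c,(xs.mean(),ys.mean()),.188,n=='wrist');e=p[:2]-[.5455,.043]
    print(n,d['score'],p,np.hypot(*e),(-25.9-np.degrees(np.arctan2(e[1],e[0])))%360)
E
```

```text
23.0 [0.5897 0.0767 0.2951] [-1.3913 -0.8717  0.8677] [ 0.56  0.35 -0.52] 0.04491633549426539
yaw 64.05658384351021 y [ 2.69243513e-03  2.32913802e-04 -9.99996348e-01]
wrist 0.72 [0.58730716 0.07712016 0.188     ] 0.05396317510263377 294.8810164193854
scene 0.61 [0.58822036 0.07711553 0.188     ] 0.0546708225724705 295.4899109912935
scene 0.25 [ 0.60485306 -0.2373182   0.188     ] 0.28653285556782265 52.14506642080011
side 0.71 [0.58743794 0.07250573 0.188     ] 0.051277467993107805 298.97142527717205
```

View pics/side_q.png

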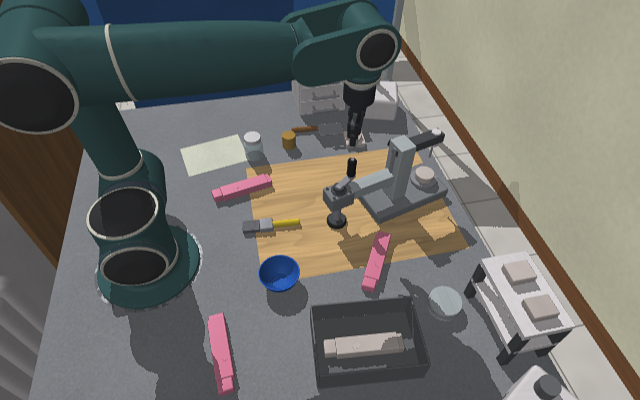

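View pics/wrist_q.png

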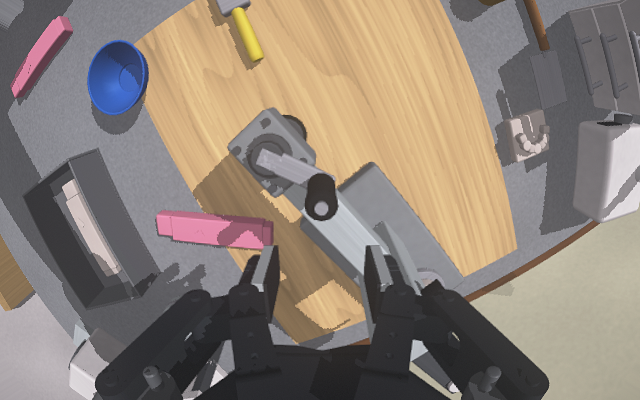

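View pics/scene_q.png

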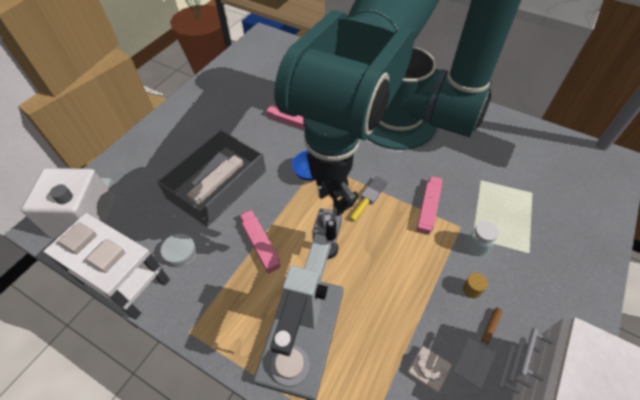

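```bash
python3 -c "
from station import env
print(env.finish_job())"
```

```text
the job is handed in; nothing more can be done
None
```

The job is done and handed in at about 23 s of the 72 s allowed. No verdict is reported, so the outcome rests on my own checks.

- **Plaster strip:** I drew the off-white strip about 100 mm out from under the foot by its projecting end, laid it on the bench and let go. I then took it by its middle and set it down in the scrap bin. The last pictures show it flat on the bin floor, clear of the walls.
- **Crank:** I turned it clockwise about 656° in all. The load along its path was about 3.2 N running free. It rose over roughly the last 26° and was 7.0 N, read while still turning, when I stopped. By that load the foot bears with about 40 N.
- **Release:** I opened the fingers and backed straight up off the handle. Afterwards the crank stood at about 295°, against 296° when I stopped, so it hardly sprang back.
- **Last checks:** The scene, side and wrist pictures show the foot on the bench. The model, discs, jar, weight and bowl stand where they were, judged by eye. The side camera put the handle at 299° and 51 mm from the axis; the other two cameras said 295° and 54 to 55 mm, and I went by those.
- **Weak points:** The force reading wandered by about 1 N while turning, and the standstill reading just before release was lower, about 5 N.

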